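# Pack up the sorting pots

## Task

Pack up the sorting pots after the repair: nest every bare-metal pot into the blue one so that they make one straight stack standing on the bench with the blue pot at the bottom, put all the loose brass nuts into the top pot, and close it with the red-knobbed lid, fully seated and level. Leave the other things on the bench where they are.

Things in the scene. Friction and masses are not known exactly. Their poses are not given: they have to be found in the camera images.
- blue_pot: The BLUE pot, bottom of the stack, 58 mm high. Tapered body 40 mm wide at the foot, 54 mm at height 38 mm; from there to the rim a straight collar, 66 mm outside, 59 mm inside. The shoulder under the collar rests on the rim of the pot below: a nested pot stands 20 mm higher, with 2 mm side play. Inner floor 4 mm up. 110 to 175 g. Origin: centre of underside, z to the mouth.
- pot1: Bare-metal (grey) sorting pot, shape, size and weight of the blue pot (inner floor 36 mm wide, 66 mm collar, 58 mm high, 20 mm higher for each nesting). Origin: centre of the underside, z to the mouth. Starts upright and empty on the bench. May be absent.
- pot2: Bare-metal (grey) sorting pot, shape, size and weight of the blue pot (inner floor 36 mm wide, 66 mm collar, 58 mm high, 20 mm higher for each nesting). Origin: centre of the underside, z to the mouth. Starts upright and empty on the bench. May be absent.
- pot3: Bare-metal (grey) sorting pot, shape, size and weight of the blue pot (inner floor 36 mm wide, 66 mm collar, 58 mm high, 20 mm higher for each nesting). Origin: centre of the underside, z to the mouth. Starts upright and empty on the bench. May be absent.
- pot4: Bare-metal (grey) sorting pot, shape, size and weight of the blue pot (inner floor 36 mm wide, 66 mm collar, 58 mm high, 20 mm higher for each nesting). Origin: centre of the underside, z to the mouth. Starts upright and empty on the bench. May be absent.
- lid: Loose steel lid, red knob, 90 to 140 g. Underside: a plug 54 mm wide, 5 mm deep, lower edge bevelled, goes inside a pot's mouth; over it a flange 70 mm wide, from 5 to 8.5 mm, rests on the rim; knob 22 mm wide from 8.5 to 40 mm. Origin: centre of the plug's underside, z up through the knob; seated, it is 53 mm above the underside of the pot it closes. Starts on the bench, knob up.
- nut1: A loose brass hex nut, 19 mm across flats, 22 mm across corners, 11 mm thick, 18 g. Origin: its very centre; z is the axis of the hole, the x axis is square to one pair of flats. Starts flat on the bench. May be absent.
- nut2: A loose brass hex nut, 19 mm across flats, 22 mm across corners, 11 mm thick, 18 g. Origin: its very centre; z is the axis of the hole, the x axis is square to one pair of flats. Starts flat on the bench. May be absent.
- nut3: A loose brass hex nut, 19 mm across flats, 22 mm across corners, 11 mm thick, 18 g. Origin: its very centre; z is the axis of the hole, the x axis is square to one pair of flats. Starts flat on the bench. May be absent.
- screwdriver: Bystander: screwdriver, 190 mm, yellow handle 26 mm thick, lying along its x axis (tip to +x). Origin under its middle.
- marker: Bystander: marker pen, black with blue cap, 128 mm long, 13 mm thick, lying along its x axis. Origin under its middle.
- tape_roll: Bystander: blue roll of tape lying flat, 90 mm across, 24 mm high. Origin: centre of its underside.
- tape_measure: Bystander: yellow tape measure, 40 by 72 mm, 66 mm high. Origin: centre of its underside.
- sanding_block: Bystander: cork sanding block, 67 by 112 mm, 26 mm high. Origin: centre of its underside.
- wrench: Bystander: steel spanner lying flat, 200 mm along its x axis, 37 mm wide, 8 mm high. Origin under its middle.

How it is judged (in metres and radians):
On the way:
1. all bare-metal pots are nested in the blue pot (horizontal distance between each of pot1, pot2, pot3, pot4 and blue_pot below 0.005 m and angle between each of pot1, pot2, pot3, pot4, blue_pot's own z axis and vertical below 0.05 rad and (z of pot1 in the frame of blue_pot between 0.017 and 0.023 m or z of pot1 in the frame of blue_pot between 0.037 and 0.043 m or z of pot1 in the frame of blue_pot between 0.057 and 0.063 m or z of pot1 in the frame of blue_pot between 0.077 and 0.083 m) and (z of pot2 in the frame of blue_pot between 0.017 and 0.023 m or z of pot2 in the frame of blue_pot between 0.037 and 0.043 m or z of pot2 in the frame of blue_pot between 0.057 and 0.063 m or z of pot2 in the frame of blue_pot between 0.077 and 0.083 m) and (z of pot3 in the frame of blue_pot between 0.017 and 0.023 m or z of pot3 in the frame of blue_pot between 0.037 and 0.043 m or z of pot3 in the frame of blue_pot between 0.057 and 0.063 m or z of pot3 in the frame of blue_pot between 0.077 and 0.083 m) and (z of pot4 in the frame of blue_pot between 0.017 and 0.023 m or z of pot4 in the frame of blue_pot between 0.037 and 0.043 m or z of pot4 in the frame of blue_pot between 0.057 and 0.063 m or z of pot4 in the frame of blue_pot between 0.077 and 0.083 m) and height (world z) of blue_pot below 0.005 m), for 0.2 s.
At the end, for the whole second after the job is handed in: Pots upright (0.05 rad), centred on the blue pot (5 mm), each a whole number of 20 mm steps above it (3 mm), blue pot on the bench; all nuts in the topmost pot; lid centred (6 mm), level (0.04 rad), its underside 53 mm (2 mm) above the top pot's underside; all at rest (all of step 1 and horizontal distance between each of nut1, nut2, nut3 and blue_pot below 0.03 m and z of each of nut1, nut2, nut3 in the frame of pot1 above 0.004 m and z of each of nut1, nut2, nut3 in the frame of pot2 above 0.004 m and z of each of nut1, nut2, nut3 in the frame of pot3 above 0.004 m and z of each of nut1, nut2, nut3 in the frame of pot4 above 0.004 m and z of each of nut1, nut2, nut3 in the frame of lid below 0 m and horizontal distance between lid and blue_pot below 0.006 m and angle between lid's own z axis and vertical below 0.04 rad and (z of lid in the frame of pot1 between 0.051 and 0.055 m or z of lid in the frame of pot2 between 0.051 and 0.055 m or z of lid in the frame of pot3 between 0.051 and 0.055 m or z of lid in the frame of pot4 between 0.051 and 0.055 m) and linear speed of each of lid, blue_pot, pot1, pot2, pot3, pot4 below 0.02 m/s); the robot touches nothing.
It fails at once if the screwdriver, marker, tape roll, tape measure, sanding block or spanner is moved more than 3 cm (distance of any of screwdriver, marker, tape_roll, tape_measure, sanding_block, wrench from where it was at the start of the episode above 0.03 m).
Of pot1, pot2, pot3, pot4 only 3 to 4 are there at a start; the rules pass over those that are not, and their reading is None.
Of nut1, nut2, nut3 only 2 to 3 are there at a start; the rules pass over those that are not, and their reading is None.
At some moment in a run one of lid, nut1, nut2, nut3, pot1, pot2, pot3, pot4 may be knocked a few centimetres aside while the robot is not near it.
It also fails if it takes over 210 s, if anything falls off the work surface, if the arm or the gripper's body presses on something with over 40 N, if the wrist force passes 120 N, or if a joint passes its speed limit or range.

## Robot

A 7-joint arm with a two-finger parallel gripper is mounted at the origin on the work surface. World frame = base frame: x ahead of the robot, y to its left, z up, the work surface at z = 0. Lengths are in mm, angles in rad, forces in N, time in s.
With the tool pointing down it reaches from about 400 to 875 mm from the base axis. Payload 6.5 kg.
Tool frame: the origin (TCP) lies at the very end of the fingers, on their centre line; the grasp point (between the pads) lies 19 mm behind it; z points along the fingers, y is the line along which they close (so a half turn about z gives the same grasp; the last joint's range is limited). The gripper opens to 85 mm and grips with 20 to 120 N. Pads are 22 mm wide; open, the fingers measure 114 mm over their backs; the gripper's body (76 mm by 85 mm) begins 54 mm behind the grasp point. The pads swing forward as they close: fully open they stand 13 mm farther back than shut.
Start: joints at [1.264, 0.536, -0.004, 1.538, 0.003, 1.067, -0.071], TCP at [155.008, -631.239, 231.29] pointing down, gripper open.
Joint ranges: [-2.7, 2.7], [-0.37, 2.16], [-1.27, 1.26], [0.24, 2.4], [-1.31, 4.45], [0.19, 1.91], [-2.76, 2.76]. Speed limits (rad/s): [2.39, 2.39, 3.14, 3.14, 3.14, 3.14, 3.14].

## Interface

Orientations are given as a rotation vector (axis times angle).
In Python, from bench import telemetry, snapshot, calibration, job gives the robot as it stands.
- The arm moves only by the tool drive_tool, never from a script. Its argument "rows" is text: rows parted by semicolons, each of 5 numbers parted by spaces: the opening, from -1 (shut) to 1 (fully open), then the shift along the tool's x, y, z as a fraction of full scale, then the turn about the tool's z as a fraction of full scale. A call has 1 to 8 rows; each row is the pose to reach, as a shift and turn from the pose commanded when the call began, along the tool's axes at that moment, turning the shorter way round; what a row does not reach only later rows make up. Full scale, the value 1, is 300 mm for a shift and 180 degrees for a turn. A row lasts 1/8 s, in which the tool goes at most 62.5 mm and 10.7 degrees, less where a joint would pass 70% of its speed; a pose out of reach is approached as far as the arm can. A call with a number of a shift or a turn outside -1 to 1 is refused whole. A call with a gripper value outside its range is refused whole. The fingers move at their own pace and stop on an object; "newtons" is the grip in N (left out, the last holds). Time passes only in rows, so rows that repeat a pose let the fingers close. It gives the time, the measured TCP pose, the force, the opening and the grip force at its end, in the units of the state.
- telemetry.state(): the state, without advancing time (a new reading comes with each control period).
- snapshot(name): name is "side" or "top"; returns (picture, depth): 420x560x3 uint8, red, green, blue; 420x560 float32, mm along the optical axis (not along the pixel's ray), 0 where there is no reading.
- calibration(name): a dict with "fx", "fy", "cx", "cy" (pixels), "R" (3x3) and "t" (3): a world point X has camera coordinates R X + t. Camera axes: x right, y down, z forward; pixel columns grow to the right and rows downward; lengths in mm; the calibration is good to about 2 mm. A picture is of the moment at which its call begins. calibration takes no time and is no camera call.
- job.sign_off(): hands the job in; it is judged then, once.
The state is a dict: "t": time; "joint_positions": joint angles; "qd": joint speeds; "joint_efforts": joint torques, N m; "eef_pos": TCP position; "tool_rot": TCP orientation; "contact_force": force on the tool from outside, world axes, zero at the start; "wrist_torque": the same for the moment, N m; "grip_width": opening from 0.0 (shut) to 1.0 (fully open); "grip_force": force on a finger pad.
Only numpy, scipy, OpenCV 4.12 (cv2) and the standard library are available. Lean on these libraries where they do the work, as an engineer would, in place of code of your own. Each camera call takes 0.05 s, during which the arm holds its last target. There are 200 camera calls.

## Working session

There is one attempt and no reset: what is moved stays moved. The work goes in short steps, Python scripts to look and compute and a tool call to move; the robot and the scene stay as the last step left them, time stands still between calls to the robot, and variables do not carry over. Pictures are saved under pics/ and viewed, at most 14 in all, crops included, and the job is handed in when it is done.

Besides the shell and the picture viewer there is one more tool, called after ">>>" in YAML: its name, and indented under it one key for each argument. drive_tool: Moves the arm, as the interface text tells. Shift numbers are shares of 300 mm and turn numbers shares of 180 degrees, none past 1 either way. Its arguments: {"type":"object","properties":{"rows":{"type":"string"},"newtons":{"type":"number"}},"required":["rows"]}

```bash
mkdir -p pics; ls; cat > h.py <<'E'
import numpy as np, cv2
from bench import telemetry, snapshot, calibration, job
from scipy.spatial.transform import Rotation as Ro
def cloud(name):
    im,d=snapshot(name); c=calibration(name)
    v,u=np.mgrid[0:420,0:560]
    P=np.stack([(u-c['cx'])/c['fx']*d,(v-c['cy'])/c['fy']*d,d],-1)
    X=(P-np.array(c['t']))@np.array(c['R'])
    X[d==0]=np.nan
    return im,d,X
def save(im,f,s=1):
    cv2.imwrite('pics/'+f,cv2.resize(im[...,::-1],None,fx=s,fy=s,interpolation=cv2.INTER_CUBIC))
E
python3 - <<'E'
from h import *
print(telemetry.state())
for n in('top','side'):
    im,d,X=cloud(n); save(im,n+'0.png',1.4); np.savez(n+'0.npz',im=im,X=X)
    c=calibration(n); print(n,c,-np.array(c['R']).T@c['t'])
E
```

```text
pics
{'t': 0.0, 'joint_positions': array([ 1.26382348,  0.53720082, -0.00444473,  1.53888341,  0.00255965,
        1.06729912, -0.07122511]), 'qd': array([-0.00054897, -0.00050369,  0.00016649, -0.00075839,  0.00107297,
       -0.00080734, -0.00228844]), 'joint_efforts': array([-6.90478987e-05, -5.83413577e+01,  1.04799248e+00, -2.59099191e+01,
        1.22365876e-02,  9.65575950e-03,  1.19498259e-05]), 'eef_pos': array([ 154.83757139, -630.62559179,  230.38655759]), 'tool_rot': array([-3.11710244e+00, -3.77131791e-01,  4.80191749e-04]), 'contact_force': array([-0.22870174,  0.24970027,  0.44923975]), 'wrist_torque': array([ 0.01116369,  0.01833099, -0.0043756 ]), 'grip_force': 0.0, 'grip_width': 0.9992896737056299}
top {'fx': 445.6389401927318, 'fy': 445.6389401927318, 'cx': 281.52017202852744, 'cy': 212.83446922330864, 'R': array([[-0.00798804, -0.99974435, -0.02115236],
       [-0.98343499,  0.01168484, -0.18088417],
       [ 0.18108509,  0.01935706, -0.98327692]]), 't': array([ -44.33879338,  591.59599015, 1191.26489801])} [ 365.72170921  -74.29954855 1277.41575451]
side {'fx': 517.7725626790277, 'fy': 517.7725626790277, 'cx': 270.7796325405836, 'cy': 214.81757717013159, 'R': array([[-0.89818156, -0.43896119,  0.02414449],
       [-0.24505038,  0.45430079, -0.85648182],
       [ 0.36499342, -0.7751928 , -0.5156122 ]]), 't': array([ 503.16736479,  211.73815572, 1056.55575313])} [118.18627102 943.71254147 713.97419244]
```

View pics/top0.png

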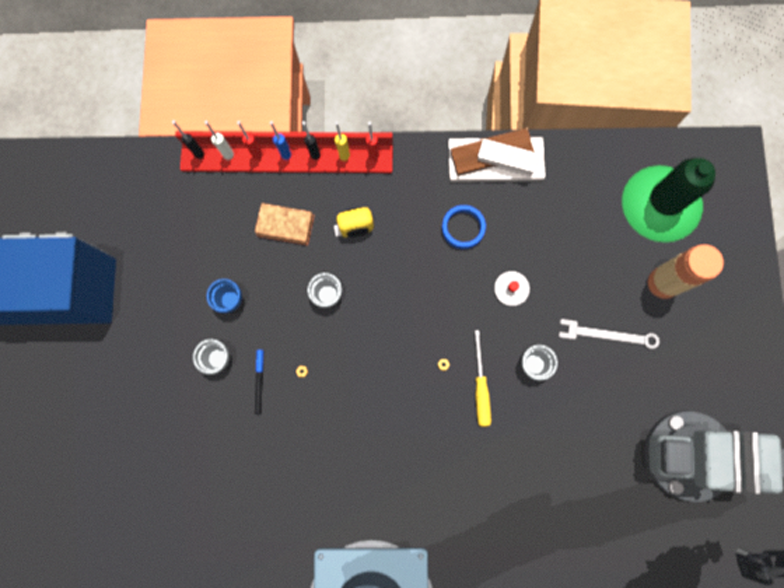

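View pics/side0.png

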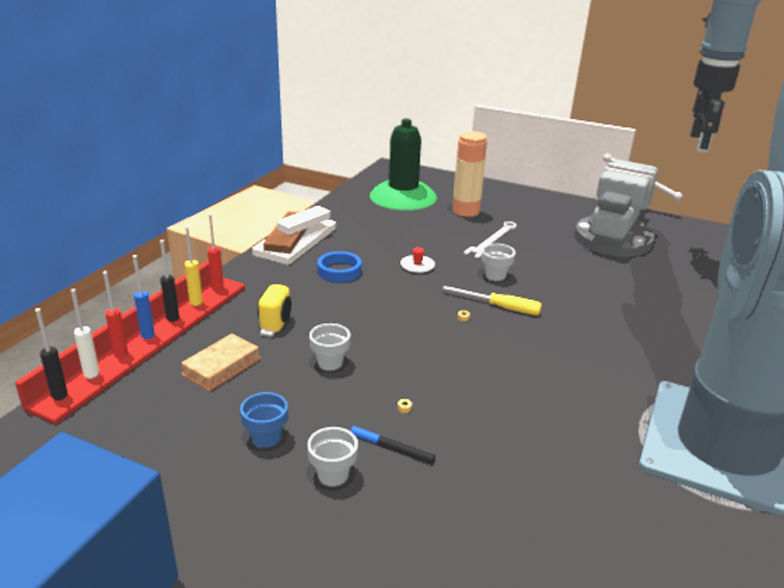

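The top view (784-px scale) shows the blue pot at (224,296), grey pots at (324,291), (211,357) and (539,362), nuts at (302,371) and (443,365), and the lid at (512,288). The side view agrees: 3 pots and 2 nuts. Next I'll measure them.

```bash
cat >> h.py <<'E'
from scipy.optimize import least_squares
def near(X,c,r,zlo,zhi):
    return X[(np.hypot(X[...,0]-c[0],X[...,1]-c[1])<r)&(X[...,2]>zlo)&(X[...,2]<zhi)]
def circ(P,r=None):
    x,y=P[:,0],P[:,1]
    if r: f=lambda p:np.hypot(x-p[0],y-p[1])-r; p0=[np.median(x),np.median(y)]
    else: f=lambda p:np.hypot(x-p[0],y-p[1])-p[2]; p0=[np.median(x),np.median(y),25]
    return least_squares(f,p0,loss='soft_l1').x
E
python3 - <<'E'
from h import *
T=np.load('top0.npz');S=np.load('side0.npz');X=T['X'];Y=S['X']
pts=dict(blue=(224,296),pA=(324,291),pB=(211,357),pC=(539,362),n1=(302,371),n2=(443,365),lid=(512,288))
for k,(u,v) in pts.items():
    u=int(u/1.4);v=int(v/1.4)
    c=np.nanmedian(X[v-6:v+7,u-6:u+7].reshape(-1,3),0)
    for nm,Z in(('top',X),('side',Y)):
        if k in('blue','pA','pB','pC'):
            P=near(Z,c,55,53,64); 
            print(k,nm,len(P),np.round(circ(P,31.25),1),np.round(circ(P),1),np.median(P[:,2]).round(1))
        elif k=='lid':
            P=near(Z,c,50,33,48);print(k,nm,'knob',len(P),P.mean(0).round(1)); P=near(Z,c,55,5,14);print(' flange',len(P),((P.max(0)+P.min(0))/2).round(1),np.ptp(P,axis=0),np.median(P[:,2]))
        else:
            P=near(Z,c,30,6,18);print(k,nm,len(P),((P.max(0)+P.min(0))/2).round(1),np.ptp(P,axis=0).round(1),np.median(P[:,2]).round(1))
B=near(X,(500,0),100,-10,10);print('bench top',np.median(B[:,2]));
B=near(Y,(500,0),100,-10,10);print('bench side',np.median(B[:,2]))
st=telemetry.state();print(Ro.from_rotvec(st['tool_rot']).as_matrix().round(3))
# crops of nuts
im=T['im'];cr=[cv2.resize(im[int(v/1.4)-14:int(v/1.4)+15,int(u/1.4)-14:int(u/1.4)+15],(350,350),interpolation=cv2.INTER_CUBIC) for u,v in(pts['n1'],pts['n2'])]
save(np.hstack(cr),'nuts.png')
E
```

```text
blue top 106 [601.8 292.6] [601.7 292.6  31.2] 57.1
blue side 231 [599.6 293.7] [599.6 293.8  31.2] 57.0
pA top 96 [610.8  90. ] [610.8  90.   31.2] 57.5
pA side 174 [608.5  90.8] [608.5  90.8  31.2] 56.5
pB top 110 [480.  313.7] [480.  313.7  31.2] 56.7
pB side 258 [477.3 315.1] [477.3 315.1  31.2] 57.1
pC top 108 [ 462.2 -330.9] [ 462.2 -330.9   31.1] 56.9
pC side 112 [ 459.6 -329.7] [ 459.6 -329.6   30.9] 57.0
n1 top 35 [453.7 145.2  11.4] [22.9 26.4 10.8] 11.0
n1 side 64 [449.5 140.5  10.6] [18.4 24.4  8.4] 10.8
n2 top 36 [ 468.  -143.4   10.3] [28.8 27.8  7.6] 9.8
n2 side 36 [ 460.6 -146.    10.1] [18.5 18.9  7.8] 10.7
lid top knob 45 [ 618.9 -291.3   39.2]
 flange 333 [ 627.5 -287.2    9.3] [86.8262755  94.77121212  8.52229452] 7.771688183668773
lid side knob 30 [ 615.3 -288.3   38.4]
 flange 201 [ 616.1 -291.8    9.6] [67.35770382 69.7587826   8.77202546] 8.838760827336099
bench top -0.7293454381820859
bench side 0.2749311324058257
[[ 0.971  0.239 -0.   ]
 [ 0.239 -0.971  0.002]
 [-0.    -0.002 -1.   ]]
```

View pics/nuts.png

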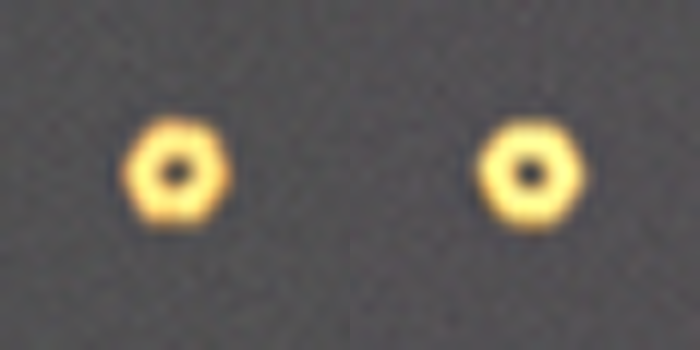

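Both cameras agree to about 2 mm, with pot rims at about 57 mm and radius 31.2. I'll use the averaged positions and start moving towards the far pot (461,-330), aligning yaw on the way.

>>> drive_tool:
  rows: "1 0.3 -0.18 0 0.04;1 0.605 -0.366 0 0.077;1 0.605 -0.366 0 0.077;1 0.605 -0.366 0 0.077;1 0.605 -0.366 0 0.077;1 0.605 -0.366 0 0.077"
  newtons: 40

```text
t: 0.85
eef_pos: [303.7, -482.3, 231.1]
tool_rot: [3.141, -0.004, -0.002]
contact_force: [0.4, -0.7, -0.7]
grip_width: 1.0
grip_force: 0.0
```

>>> drive_tool:
  rows: "1 0.523 -0.507 0.3 0;1 0.523 -0.507 0.3 0;1 0.523 -0.507 0.3 0;1 0.523 -0.507 0.4 0;1 0.523 -0.507 0.4 0;1 0.523 -0.507 0.4 0"

```text
t: 1.6
eef_pos: [460.9, -331.4, 111.2]
tool_rot: [3.141, -0.005, -0.002]
contact_force: [-0.7, -0.4, -0.1]
grip_width: 0.998
grip_force: 0.0
```

```bash
python3 - <<'E'
from h import *
st=telemetry.state();print(st['t'],st['eef_pos'])
im,d,Y=cloud('side'); P=near(Y,(461,-330),60,50,64);print(len(P),circ(P,31.25).round(1))
# fingers seen by each camera
save(im[130:250,280:440],'s1.png',4)
E
```

```text
1.6 [ 460.94082208 -331.42576514  111.16801295]
149 [ 459.4 -330.7]
```

View pics/s1.png

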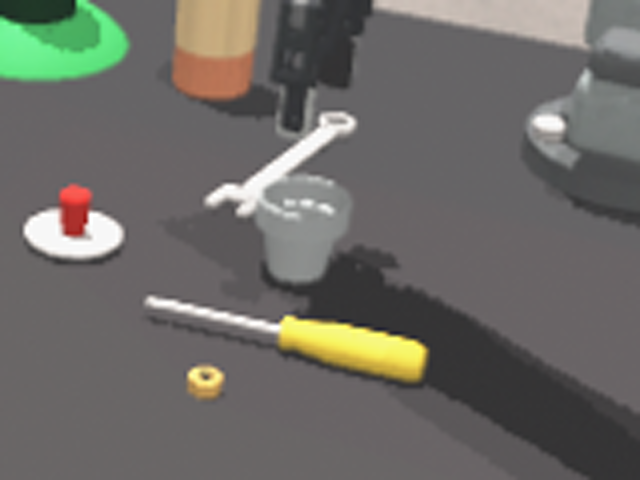

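The crop shows the pot in place at (300,230), with the fingers above it. I'll descend and grip.

>>> drive_tool:
  rows: "1 0 0 0.13 0;1 0 0 0.257 0;1 0 0 0.257 0;-1 0 0 0.257 0;-1 0 0 0.257 0;-1 0 0 0.257 0;-1 0 0 0.257 0;-1 0 0 0.257 0"
  newtons: 40

```text
t: 2.65
eef_pos: [463.1, -331.3, 36.9]
tool_rot: [3.139, -0.003, 0.004]
contact_force: [-2.0, -0.2, 7.0]
grip_width: 0.769
grip_force: 43.3
```

>>> drive_tool:
  rows: "-1 0 0 -0.2 0;-1 0 -0.05 -0.4 0;-1 0 -0.3 -0.4 0;-1 0 -0.5 -0.4 0;-1 0 -0.7 -0.4 0;-1 0 -0.9 -0.4 0;-1 0.1 -1 -0.4 0;-1 0.1 -1 -0.4 0"

```text
t: 3.65
eef_pos: [495.4, -25.8, 156.2]
tool_rot: [-3.14, -0.007, -0.008]
contact_force: [-0.0, 0.5, -1.8]
grip_width: 0.764
grip_force: 45.6
```

>>> drive_tool:
  rows: "-1 0.1 -0.2 0 0;-1 0.2 -0.4 0 0;-1 0.3 -0.6 0 0;-1 0.36 -0.8 0 0;-1 0.36 -0.95 0 0;-1 0.36 -0.98 0 0;-1 0.36 -0.98 0 0"

```text
t: 4.53
eef_pos: [601.0, 263.7, 154.8]
tool_rot: [3.141, -0.001, 0.001]
contact_force: [0.4, 0.2, -1.4]
grip_width: 0.763
grip_force: 45.6
```

```bash
python3 - <<'E'
from h import *
st=telemetry.state();print(st['t'],st['eef_pos'],st['grip_width'])
for n in('top','side'):
    im,d,X=cloud(n)
    for c in((600.5,293),(609.7,90.4),(478.6,314.4)):
        P=near(X,c,55,53,64); print(n,len(P),circ(P,31.25).round(1) if len(P)>10 else '')
    z=st['eef_pos'][2]
    P=near(X,st['eef_pos'],55,z+15,z+29); print('held',len(P))
    if n=='side': save(im[200:380,130:370],'s2.png',3)
E
```

```text
4.525 [600.98520692 263.70082132 154.82262163] 0.7630089244389726
top 33 [559.7 254. ]
top 102 [610.7  89.8]
top 0 
held 49
side 236 [599.4 293.8]
side 165 [608.5  90.8]
side 257 [477.5 314.9]
held 291
```

View pics/s2.png

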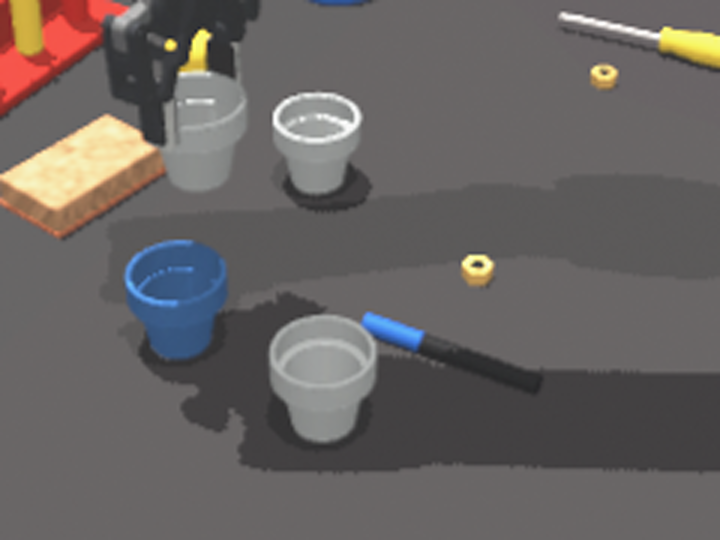

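The held pot hangs level in the gripper, and the blue pot is clear at crop (176,290). Next I'll get the held pot's offset from the TCP using the same side camera.

```bash
cat >> h.py <<'E'
def held(X,im,e,zl,zh):
    g=im.astype(int); m=(g.min(-1)>105)&(np.ptp(g,axis=-1)<30)
    Z=X.copy(); Z[~m]=np.nan
    P=near(Z,e,48,zl,zh)
    return P
E
python3 - <<'E'
from h import *
st=telemetry.state();e=st['eef_pos']
im,d,X=cloud('side')
P=held(X,im,e,100,200); h=np.histogram(P[:,2],bins=np.arange(100,200,4));print(list(zip(h[1].astype(int),h[0])))
zt=np.percentile(P[:,2],99);print('top',zt)
R=P[P[:,2]>zt-4]; print(len(R),circ(R,31.25).round(1),circ(R).round(1))
C=P[(P[:,2]<zt-5)&(P[:,2]>zt-18)]; print(len(C),circ(C,33).round(1))
B=near(X,(600.5,293),55,40,52); B=B[np.hypot(*(B[:,:2]-[599.5,293.8]).T)>31.5];print('blue collar',len(B),circ(B,33).round(1))
E
```

```text
[(np.int64(100), np.int64(0)), (np.int64(104), np.int64(0)), (np.int64(108), np.int64(0)), (np.int64(112), np.int64(1)), (np.int64(116), np.int64(13)), (np.int64(120), np.int64(26)), (np.int64(124), np.int64(29)), (np.int64(128), np.int64(30)), (np.int64(132), np.int64(41)), (np.int64(136), np.int64(28)), (np.int64(140), np.int64(48)), (np.int64(144), np.int64(51)), (np.int64(148), np.int64(51)), (np.int64(152), np.int64(40)), (np.int64(156), np.int64(102)), (np.int64(160), np.int64(83)), (np.int64(164), np.int64(75)), (np.int64(168), np.int64(91)), (np.int64(172), np.int64(102)), (np.int64(176), np.int64(44)), (np.int64(180), np.int64(10)), (np.int64(184), np.int64(10)), (np.int64(188), np.int64(8)), (np.int64(192), np.int64(10))]
top 195.18431862967398
18 [590.4 265.5] [742.9 261.9 157.4]
32 [595.6 264.7]
blue collar 144 [599.6 293.6]
```

```bash
python3 - <<'E'
from h import *
st=telemetry.state();e=st['eef_pos'];print(e)
im,d,X=cloud('side')
P=held(X,im,e,100,179.5)
R=P[(P[:,2]>171)&(P[:,2]<178)]; print(len(R),circ(R,31.25).round(1),circ(R).round(1))
cc=circ(R,31.25)
C=P[(P[:,2]<172)&(P[:,2]>158)];C=C[np.hypot(*(C[:,:2]-cc).T)>31]; print(len(C),circ(C,33).round(1))
E
```

```text
[601.53217109 261.34780527 154.59053071]
155 [598.4 262.5] [598.3 262.5  31.1]
172 [599.5 263.6]
```

>>> drive_tool:
  rows: "-1 0.003 -0.103 0 0;-1 0.003 -0.103 0.05 0;-1 0.003 -0.103 0.15 0;-1 0.003 -0.103 0.22 0;-1 0.003 -0.103 0.27 0;-1 0.003 -0.103 0.3 0;-1 0.003 -0.103 0.315 0;-1 0.003 -0.103 0.315 0"

```text
t: 5.72
eef_pos: [602.0, 295.4, 59.9]
tool_rot: [-3.141, 0.002, -0.001]
contact_force: [-0.9, -0.2, -1.0]
grip_width: 0.767
grip_force: 45.6
```

>>> drive_tool:
  rows: "-1 0 0 0.007 0;-1 0 0 0.007 0;1 0 0 0.007 0;1 0 0 0.007 0;1 0 0 0.007 0;1 0 0 -0.1 0;1 -0.1 0 -0.3 0;1 -0.3 0 -0.3 0"

```text
t: 6.72
eef_pos: [515.5, 297.0, 154.0]
tool_rot: [-3.136, 0.006, -0.014]
contact_force: [-0.7, 1.5, -0.3]
grip_width: 0.999
grip_force: 0.0
```

```bash
cat >> h.py <<'E'
def rep(cs,names=('top','side')):
    st=telemetry.state();print(st['t'],st['eef_pos'].round(1),st['grip_width'])
    for n in names:
        im,d,X=cloud(n)
        for c,h in cs:
            P=near(X,c,55,h-5,h+6); print(n,h,len(P),circ(P,31.25).round(1) if len(P)>10 else '',np.median(P[:,2]).round(1) if len(P) else '')
    return im,X
E
python3 - <<'E'
from h import *
im,X=rep([((600.5,293),78),((478.6,314.4),58),((609.7,90.4),58)])
E
```

```text
6.725 [515.5 297.  154. ] 0.9994334256560952
top 78 103 [601.5 294.7] 77.2
top 58 108 [479.9 313.8] 56.6
top 58 97 [611.   90.1] 57.1
side 78 243 [599.  295.9] 77.1
side 58 252 [477.5 314.9] 57.1
side 58 39 [607.2  91. ] 56.7
```

>>> drive_tool:
  rows: "1 -0.11 -0.064 0 0;1 -0.11 -0.064 0 0;1 -0.11 -0.064 0.12 0;1 -0.11 -0.064 0.12 0;1 -0.11 -0.064 0.12 0"

```text
t: 7.45
eef_pos: [479.5, 314.7, 114.3]
tool_rot: [-3.141, 0.003, -0.001]
contact_force: [-0.5, -1.2, 0.9]
grip_width: 1.001
grip_force: 0.0
```

>>> drive_tool:
  rows: "1 0 0 0.13 0;1 0 0 0.258 0;1 0 0 0.258 0;1 0 0 0.258 0;-1 0 0 0.258 0;-1 0 0 0.258 0;-1 0 0 0.258 0;-1 0 0 0.258 0"
  newtons: 40

```text
t: 8.45
eef_pos: [480.2, 315.3, 38.7]
tool_rot: [-3.14, 0.002, -0.004]
contact_force: [-1.7, -1.5, 10.4]
grip_width: 0.764
grip_force: 41.7
```

>>> drive_tool:
  rows: "-1 0 0 0 0;-1 0 0 -0.2 0;-1 0 0 -0.4 0;-1 0.1 0.03 -0.4 0;-1 0.3 0.065 -0.4 0;-1 0.4 0.065 -0.4 0;-1 0.4 0.065 -0.4 0;-1 0.4 0.065 -0.4 0"

```text
t: 9.45
eef_pos: [597.6, 295.5, 156.6]
tool_rot: [-3.141, 0.001, 0.001]
contact_force: [-1.0, 0.2, -1.0]
grip_width: 0.76
grip_force: 45.8
```

```bash
cat >> h.py <<'E'
def heldfit(zr):
    st=telemetry.state();e=st['eef_pos'];print(st['t'],e.round(1))
    im,d,X=cloud('side')
    P=held(X,im,e,100,250); h=np.histogram(P[:,2],bins=np.arange(zr-20,zr+20,2));print(zr,h[0])
    R=P[(P[:,2]>zr-4)&(P[:,2]<zr+3)]; cc=circ(R,31.25);print(len(R),cc.round(1))
    C=P[(P[:,2]<zr-4)&(P[:,2]>zr-18)];C=C[np.hypot(*(C[:,:2]-cc).T)>31]; print(len(C),circ(C,33).round(1))
    return im,X
E
python3 - <<'E'
from h import *
z=telemetry.state()['eef_pos'][2]
im,X=heldfit(z+21)
P=near(X,(600,294),60,64,75);P=P[np.hypot(*(P[:,:2]-[599.,295]).T)>30];print('p2',len(P),circ(P,33).round(1))
P=near(X,(600,294),60,42,55);P=P[np.hypot(*(P[:,:2]-[599.,295]).T)>30];print('blue',len(P),circ(P,33).round(1))
save(im[180:380,100:360],'s3.png',3)
E
```

```text
9.45 [597.6 295.5 156.6]
177.55026036611153 [59 47 36 51 45 46 40 51 60 54  8  4  4  4  4  5  6  5  4]
124 [595.1 296.8]
196 [596.  297.5]
p2 226 [599.3 295.1]
blue 126 [566. 337.]
```

View pics/s3.png

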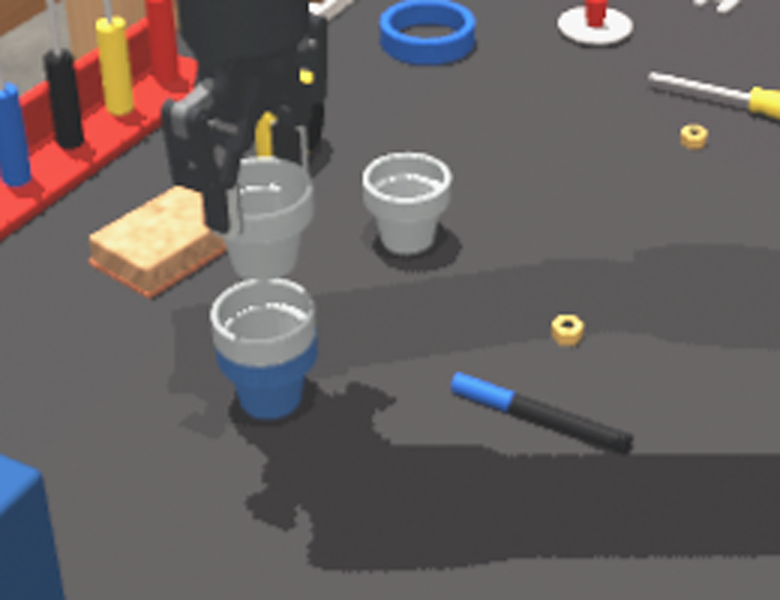

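The first nesting is good, and the second pot hangs above the stack and needs +4/-2 mm. Lowering and releasing it now.

>>> drive_tool:
  rows: "-1 0.0137 0.0067 0 0;-1 0.0137 0.0067 0.1 0;-1 0.0137 0.0067 0.18 0;-1 0.0137 0.0067 0.22 0;-1 0.0137 0.0067 0.24 0;-1 0.0137 0.0067 0.25 0;-1 0.0137 0.0067 0.255 0;-1 0.0137 0.0067 0.255 0"

```text
t: 10.5
eef_pos: [603.1, 293.5, 80.4]
tool_rot: [-3.141, 0.001, -0.001]
contact_force: [-0.2, 0.3, -0.6]
grip_width: 0.76
grip_force: 45.8
```

>>> drive_tool:
  rows: "-1 0 0 0.004 0;1 0 0 0.004 0;1 0 0 0.004 0;1 0 0 0.004 0;1 0 0 -0.1 0;1 0 0 -0.25 0;1 0 0.25 -0.25 0;1 0.02 0.5 -0.25 0"

```text
t: 11.5
eef_pos: [607.1, 167.4, 155.6]
tool_rot: [-3.141, -0.002, -0.002]
contact_force: [1.2, -0.7, -0.5]
grip_width: 1.002
grip_force: 0.0
```

>>> drive_tool:
  rows: "1 0 0.13 0 0;1 0 0.13 0 0;1 0 0.13 0 0"

```text
t: 11.88
eef_pos: [606.9, 130.4, 154.9]
tool_rot: [-3.141, 0.001, -0.0]
contact_force: [0.2, 0.8, -0.1]
grip_width: 1.002
grip_force: 0.0
```

```bash
python3 - <<'E'
from h import *
im,X=rep([((600.5,294),98),((609.7,90.4),58)])
E
```

```text
11.875 [606.9 130.4 154.9] 1.0021298495933968
top 98 76 [602.3 293.8] 96.9
top 58 75 [610.9  89.8] 57.0
side 98 249 [599.9 295. ] 96.9
side 58 172 [608.3  90.8] 56.9
```

>>> drive_tool:
  rows: "1 0.01 0.133 0 0;1 0.01 0.133 0.1 0;1 0.01 0.133 0.2 0;1 0.01 0.133 0.25 0;1 0.01 0.133 0.25 0;1 0.01 0.133 0.25 0"

```text
t: 12.72
eef_pos: [610.7, 90.0, 80.8]
tool_rot: [-3.141, 0.001, -0.003]
contact_force: [0.4, -0.1, 0.2]
grip_width: 0.997
grip_force: 0.0
```

>>> drive_tool:
  rows: "1 0 0 0.1 0;1 0 0 0.147 0;1 0 0 0.147 0;-1 0 0 0.147 0;-1 0 0 0.147 0;-1 0 0 0.147 0;-1 0 0 0.147 0;-1 0 0 0.147 0"
  newtons: 40

```text
t: 13.72
eef_pos: [610.9, 89.6, 37.4]
tool_rot: [-3.141, 0.002, -0.003]
contact_force: [-2.1, 0.4, 5.6]
grip_width: 0.76
grip_force: 43.5
```

>>> drive_tool:
  rows: "-1 0 0 -0.2 0;-1 0 0 -0.4 0;-1 0 -0.1 -0.46 0;-1 0 -0.3 -0.46 0;-1 -0.02 -0.5 -0.46 0;-1 -0.03 -0.68 -0.46 0;-1 -0.03 -0.68 -0.46 0;-1 -0.03 -0.68 -0.46 0"

```text
t: 14.72
eef_pos: [601.2, 292.6, 173.9]
tool_rot: [3.141, -0.002, 0.0]
contact_force: [1.1, -1.9, -2.1]
grip_width: 0.759
grip_force: 45.9
```

>>> drive_tool:
  rows: "-1 0 0 0 0;-1 0 0 0 0"

```text
t: 14.98
eef_pos: [601.6, 291.7, 173.8]
tool_rot: [3.141, -0.005, 0.0]
contact_force: [0.4, -0.5, -1.0]
grip_width: 0.76
grip_force: 45.9
```

```bash
python3 - <<'E'
from h import *
z=telemetry.state()['eef_pos'][2]
im,X=heldfit(z+20)
print(telemetry.state()['eef_pos'],telemetry.state()['grip_width'])
E
```

```text
14.975 [601.6 291.7 173.8]
193.80626192974415 [32 63 54 51 38 48 45 44 57 52 50 12  4  4  3  6  8  2  7]
166 [599.6 293.1]
213 [600.5 293.8]
[601.51330341 292.06750351 173.75692913] 0.7587462327263494
```

>>> drive_tool:
  rows: "-1 0 -0.004 0.08 0;-1 0 -0.004 0.16 0;-1 0 -0.004 0.21 0;-1 0 -0.004 0.235 0;-1 0 -0.004 0.245 0;-1 0 -0.004 0.252 0;-1 0 -0.004 0.252 0;-1 0 -0.004 0.252 0"

```text
t: 16.02
eef_pos: [601.3, 294.6, 98.5]
tool_rot: [-3.141, 0.002, -0.001]
contact_force: [-0.3, 0.1, -0.3]
grip_width: 0.764
grip_force: 45.9
```

>>> drive_tool:
  rows: "1 0 0 0 0;1 0 0 0 0;1 0 0 0 0;1 0 0 -0.1 0;1 0 0 -0.25 0;1 -0.2 0.2 -0.25 0;1 -0.35 0.37 -0.25 0;0 -0.48 0.48 -0.25 0"

```text
t: 17.02
eef_pos: [467.9, 160.1, 173.3]
tool_rot: [3.142, -0.003, 0.002]
contact_force: [0.4, 0.1, 0.5]
grip_width: 0.821
grip_force: 0.0
```

```bash
python3 - <<'E'
from h import *
im,X=rep([((600.5,294),118),((600.5,294),98),((600.5,294),58)])
T,d,Xt=cloud('top')
save(im,'s4.png',1.4); save(T,'t4.png',1.4)
for n,I,Z in(('top',T,Xt),('side',im,X)):
    h=cv2.cvtColor(I,cv2.COLOR_RGB2HSV); m=(h[...,0]>14)&(h[...,0]<32)&(h[...,1]>90)&(h[...,2]>110)
    for c in((452,143),(464,-145)):
        ok=m&(np.hypot(Z[...,0]-c[0],Z[...,1]-c[1])<40)
        P=Z[ok];P=P[P[:,2]>6]; print(n,c,len(P),P.mean(0).round(1),((P.max(0)+P.min(0))/2).round(1))
E
```

```text
17.025 [467.9 160.1 173.3] 0.8208348625482729
top 118 69 [601.3 294.1] 117.0
top 98 92 [632.4 331.1] 99.5
top 58 27 [643.1 295.3] 62.7
side 118 259 [599.  295.7] 116.9
side 98 329 [598.1 296.9] 99.5
side 58 120 [564.9 338.2] 59.2
top (452, 143) 38 [452.  139.5  11.5] [450.9 139.5  11.4]
top (464, -145) 37 [ 462.5 -146.9   10. ] [ 462.2 -147.4   10.2]
side (452, 143) 45 [449.4 141.8  10.2] [449.8 141.5  10.3]
side (464, -145) 34 [ 460.  -145.1   10.9] [ 460.6 -144.5   10.7]
```

View pics/s4.png

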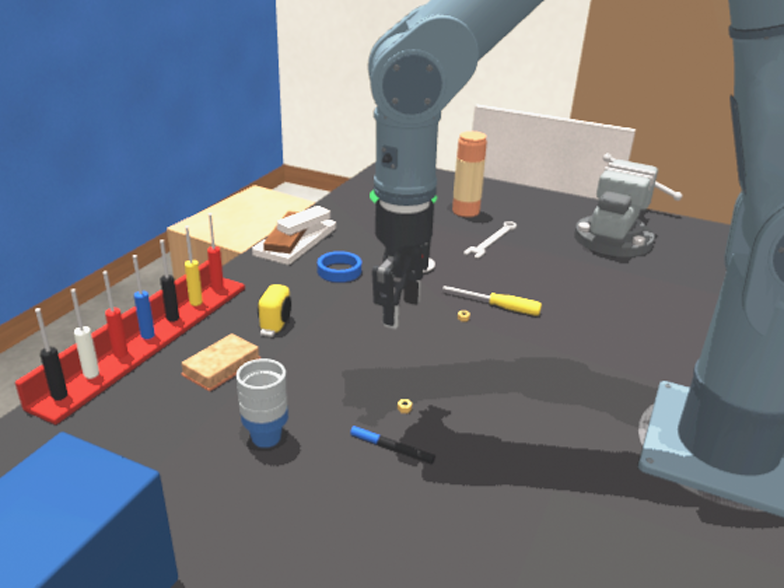

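The side view shows a straight stack at (263,400). Its top rim measures 117 mm, with every pot at 20 mm steps. Nut 1 is at about (450.7,140.6) and nut 2 at about (461.3,-145.9).

>>> drive_tool:
  rows: "0 -0.057 0.065 0.1 0;0 -0.057 0.065 0.2 0;0 -0.057 0.065 0.35 0;0 -0.057 0.065 0.4 0;0 -0.057 0.065 0.4 0;0 -0.057 0.065 0.4 0"

```text
t: 17.92
eef_pos: [453.1, 142.9, 54.3]
tool_rot: [-3.141, 0.001, -0.004]
contact_force: [0.2, 0.6, 0.3]
grip_width: 0.5
grip_force: 0.0
```

```bash
python3 - <<'E'
from h import *
e=telemetry.state();print(e['eef_pos'],e['grip_width'])
im,d,X=cloud('side'); save(im[220:340,220:380],'s5.png',4)
E
```

```text
[453.1119926  142.94522471  54.30875198] 0.5003820038264191
```

View pics/s5.png

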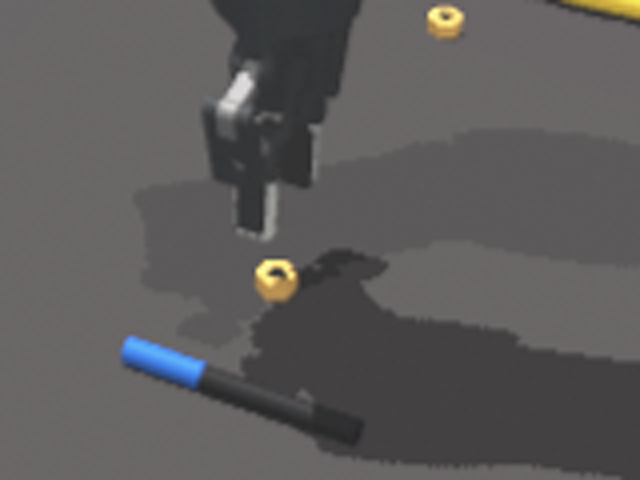

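Nut 1 sits at crop (276,280), just below the fingers. Descending and gripping.

>>> drive_tool:
  rows: "0 -0.003 0.003 0.08 0;0 -0.003 0.003 0.14 0;0 -0.003 0.003 0.167 0;0 -0.003 0.003 0.167 0;-1 -0.003 0.003 0.167 0;-1 -0.003 0.003 0.167 0;-1 -0.003 0.003 0.167 0;-1 -0.003 0.003 0.167 0"
  newtons: 30

```text
t: 18.98
eef_pos: [451.5, 141.5, 3.8]
tool_rot: [-3.141, 0.002, -0.002]
contact_force: [-0.4, 0.7, 5.7]
grip_width: 0.208
grip_force: 29.1
```

>>> drive_tool:
  rows: "-1 0 0 -0.2 0;-1 0 0 -0.4 0;-1 0.05 -0.05 -0.53 0;-1 0.2 -0.2 -0.53 0;-1 0.35 -0.35 -0.53 0;-1 0.495 -0.51 -0.53 0;-1 0.495 -0.51 -0.53 0;-1 0.495 -0.51 -0.53 0"

```text
t: 19.98
eef_pos: [599.0, 293.7, 161.6]
tool_rot: [3.141, -0.001, -0.002]
contact_force: [-0.3, -0.9, -0.6]
grip_width: 0.208
grip_force: 29.4
```

```bash
python3 - <<'E'
from h import *
im,X=rep([((600.5,294),118)],('side',))
st=telemetry.state();print(st['eef_pos'],st['grip_force'])
save(im[200:340,120:280],'s6.png',4)
E
```

```text
19.975 [599.  293.7 161.6] 0.208453312410809
side 118 249 [599.1 295.8] 117.2
[598.91852134 292.87610726 161.81580507] 29.366758167743683
```

View pics/s6.png

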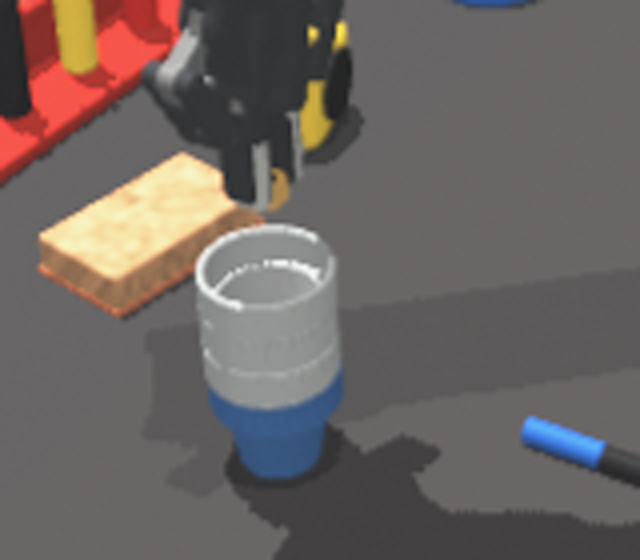

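Nut 1 is held at crop (275,188), above the stack mouth at (267,268). Dropping it.

>>> drive_tool:
  rows: "-1 0.005 -0.005 0.07 0;-1 0.005 -0.005 0.12 0;-1 0.005 -0.005 0.138 0;-1 0.005 -0.005 0.138 0;-0.3 0.005 -0.005 0.138 0;-0.3 0.005 -0.005 0.138 0;-0.3 0.005 -0.005 0.1 0;-0.3 0.005 -0.005 -0.1 0"

```text
t: 21.02
eef_pos: [598.7, 294.3, 189.8]
tool_rot: [3.138, -0.001, -0.01]
contact_force: [1.0, 0.5, 0.7]
grip_width: 0.35
grip_force: 0.0
```

>>> drive_tool:
  rows: "-0.1 -0.1 0.2 0 0;0 -0.15 0.4 0 0;0 -0.25 0.6 0 0;0 -0.35 0.8 0 0;0 -0.45 0.95 0 0;0 -0.46 1 0 0;0 -0.46 1 0 0"

```text
t: 21.9
eef_pos: [462.9, -5.6, 193.0]
tool_rot: [3.141, -0.007, 0.003]
contact_force: [0.6, 0.0, 0.1]
grip_width: 0.501
grip_force: 0.0
```

```bash
cat >> h.py <<'E'
def brass(n,c,r=40,zl=6,zh=20):
    I,d,Z=cloud(n)
    h=cv2.cvtColor(I,cv2.COLOR_RGB2HSV); m=(h[...,0]>14)&(h[...,0]<32)&(h[...,1]>90)&(h[...,2]>90)
    P=Z[m&(np.hypot(Z[...,0]-c[0],Z[...,1]-c[1])<r)];P=P[(P[:,2]>zl)&(P[:,2]<zh)]
    print(n,c,len(P),P.mean(0).round(1) if len(P) else '')
    return I,Z
E
python3 - <<'E'
from h import *
rep([((600.5,294),118)])
for n in('top','side'):
    I,Z=brass(n,(461,-146)); brass(n,(600,294),40,55,100); brass(n,(451,141))
E
```

```text
21.9 [462.9  -5.6 193. ] 0.5014282187708262
top 118 121 [601.5 294.2] 117.1
side 118 256 [599.1 295.5] 116.8
top (461, -146) 34 [ 462.9 -146.6   10.1]
top (600, 294) 32 [600.7 294.9  74. ]
top (451, 141) 0 
side (461, -146) 35 [ 459.9 -144.7   10.8]
side (600, 294) 0 
side (451, 141) 0
```

Nut 1 is in the pot (its top at 74 mm). On to nut 2.

>>> drive_tool:
  rows: "0 -0.003 0.2 0.1 0;0 -0.003 0.4 0.2 0;0 -0.003 0.467 0.35 0;0 -0.003 0.467 0.46 0;0 -0.003 0.467 0.46 0;0 -0.003 0.467 0.46 0;0 -0.003 0.467 0.46 0"

```text
t: 23.18
eef_pos: [463.0, -144.0, 55.5]
tool_rot: [3.141, -0.0, 0.004]
contact_force: [-0.5, -0.2, 0.6]
grip_width: 0.498
grip_force: 0.0
```

```bash
python3 - <<'E'
from h import *
I,Z=brass('side',(461,-146)); print([telemetry.state()['eef_pos'].round(1)])
E
```

```text
side (461, -146) 39 [ 460.2 -144.4   10.4]
[array([ 462.8, -144.1,   55.3])]
```

>>> drive_tool:
  rows: "0 -0.003 0.003 0.08 0;0 -0.003 0.003 0.14 0;0 -0.003 0.003 0.17 0;0 -0.003 0.003 0.17 0;-1 -0.003 0.003 0.17 0;-1 -0.003 0.003 0.17 0;-1 -0.003 0.003 0.17 0;-1 -0.003 0.003 0.17 0"
  newtons: 30

```text
t: 24.22
eef_pos: [461.4, -145.3, 3.8]
tool_rot: [3.141, -0.002, 0.002]
contact_force: [-1.4, -0.4, 6.6]
grip_width: 0.206
grip_force: 29.3
```

>>> drive_tool:
  rows: "-1 0 0 -0.2 0;-1 0 0 -0.4 0;-1 0.05 -0.1 -0.53 0;-1 0.1 -0.3 -0.53 0;-1 0.15 -0.5 -0.53 0;-1 0.2 -0.7 -0.53 0;-1 0.23 -0.9 -0.53 0;-1 0.23 -1 -0.53 0"

```text
t: 25.22
eef_pos: [530.0, 159.1, 162.4]
tool_rot: [-3.14, -0.005, -0.001]
contact_force: [-0.1, -1.0, -0.7]
grip_width: 0.201
grip_force: 29.4
```

>>> drive_tool:
  rows: "-1 0.1 -0.2 0 0;-1 0.2 -0.4 0 0;-1 0.235 -0.45 0 0;-1 0.235 -0.45 0 0;-1 0.235 -0.45 0 0"

```text
t: 25.85
eef_pos: [600.4, 288.2, 161.7]
tool_rot: [3.14, -0.003, -0.001]
contact_force: [0.9, -0.1, 0.5]
grip_width: 0.204
grip_force: 29.4
```

```bash
python3 - <<'E'
from h import *
rep([((600.5,294),118)],('side',)); print(telemetry.state()['eef_pos'].round(1))
brass('side',(600,294),40,140,185)
E
```

```text
25.85 [600.4 288.2 161.7] 0.20374747244023378
side 118 251 [599.  295.6] 117.1
[600.5 287.9 161.9]
side (600, 294) 31 [592.6 285.8 165. ]
```

Need +6 mm in y; then drop.

>>> drive_tool:
  rows: "-1 0.003 -0.022 0.07 0;-1 0.003 -0.022 0.12 0;-1 0.003 -0.022 0.138 0;-1 0.003 -0.022 0.138 0;-0.3 0.003 -0.022 0.138 0;-0.3 0.003 -0.022 0.138 0;-0.3 0.003 -0.022 0.1 0;-0.3 0.003 -0.022 -0.1 0"

```text
t: 26.95
eef_pos: [599.3, 294.9, 189.8]
tool_rot: [3.138, -0.001, -0.01]
contact_force: [1.5, 0.1, 0.5]
grip_width: 0.347
grip_force: 0.0
```

>>> drive_tool:
  rows: "0 0 0.2 0 0;0 0 0.4 0 0;0 0 0.6 0 0;0 0 0.8 0 0;0 0 1 0 0;0 0 1 0 0;0 0 1 0 0;0 0 1 0 0"

```text
t: 27.95
eef_pos: [601.5, -1.6, 192.4]
tool_rot: [-3.141, -0.003, -0.001]
contact_force: [0.5, -0.0, -0.3]
grip_width: 0.503
grip_force: 0.0
```

```bash
python3 - <<'E'
from h import *
im,X=rep([((600.5,294),118)])
T,Z=brass('top',(600,294),40,55,100)
for n in('top','side'):
    I,d,Y=cloud(n)
    P=near(Y,(617,-290),50,33,48);print(n,len(P),P.mean(0).round(1)) 
    P=near(Y,(617,-290),45,7,13);print(len(P),((P.max(0)+P.min(0))/2).round(1))
save(T,'t7.png',1.4)
E
```

```text
27.95 [601.5  -1.6 192.4] 0.5032590618629481
top 118 0  
side 118 0  
top (600, 294) 0 
top 46 [ 618.5 -291.2   38.9]
221 [ 618.2 -291.3    9.8]
side 34 [ 614.9 -287.1   38.1]
169 [ 615.7 -288.7    9.9]
```

View pics/t7.png

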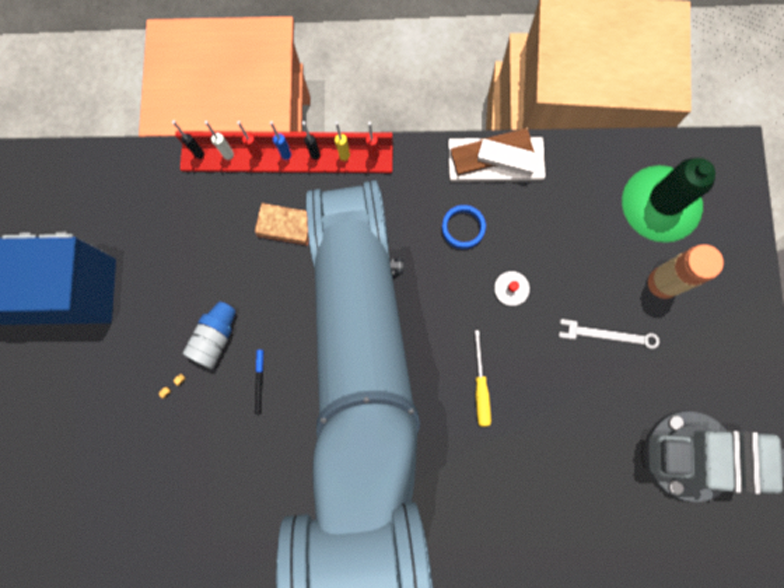

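The picture shows the stack toppled, lying nested with its foot at (228,310) and mouth at (200,360). Both nuts spilled out at (179,379) and (165,392). Possibly the opened fingers caught the rim. I'll look more closely to plan the recovery.

```bash
python3 - <<'E'
from h import *
T,d,X=cloud('top');S,d,Y=cloud('side')
a=cv2.resize(T[200:300,100:200],(400,400),interpolation=cv2.INTER_CUBIC)
b=cv2.resize(S[250:390,150:290],(400,400),interpolation=cv2.INTER_CUBIC)
save(np.hstack([a,b]),'c8.png')
np.savez('c8.npz',T=T,X=X,S=S,Y=Y)
print(telemetry.state()['t'])
E
```

```text
28.3
```

View pics/c8.png

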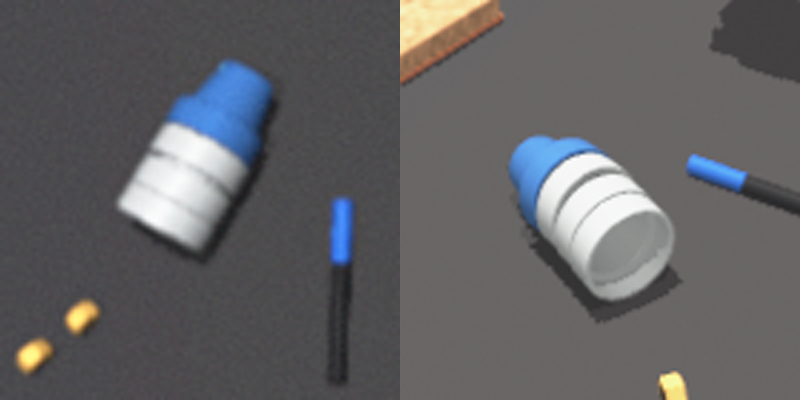

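Both views show the stack lying but still nested. The mouth points towards (-x,+y), and the nuts stand on edge beyond it. My plan is to take each pot by the rim-most few mm of its collar with a light grip, pull it out and lift it, so gravity swings it foot-down. First I'll measure the axis.

```bash
cat >> h.py <<'E'
def lying(c,r,names=('top','side'),zr=60,lo=0):
    for n in names:
        I,d,X=cloud(n)
        P=near(X,c,r,zr,75)
        if len(P)<15: print(n,'few',len(P)); continue
        vx,vy,x0,y0=cv2.fitLine(P[:,:2].astype(np.float32),cv2.DIST_HUBER,0,.01,.01).ravel()
        if vx*-1+vy*.5<0: vx,vy=-vx,-vy
        Q=near(X,c,r,12,75); s=(Q[:,:2]-[x0,y0])@[vx,vy]; w=(Q[:,:2]-[x0,y0])@[-vy,vx]
        e=np.percentile(s,99.5); f=np.percentile(s,.5)
        print(n,len(P),'dir',round(vx,3),round(vy,3),'yaw',round(np.degrees(np.arctan2(vy,vx)),1),'mouth',np.round([x0+e*vx,y0+e*vy],1),'foot',np.round([x0+f*vx,y0+f*vy],1),'ztop',np.percentile(P[:,2],95).round(1),'w',np.percentile(w,[1,99]).round(1))
E
python3 - <<'E'
from h import *
lying((555,330),110)
for n in('top','side'): brass(n,(430,370),110,5,30)
T,d,X=cloud('top')
h=cv2.cvtColor(T,cv2.COLOR_RGB2HSV); m=((h[...,0]>14)&(h[...,0]<32)&(h[...,1]>90)&(h[...,2]>90)).astype(np.uint8)
m[:200]=0
k,l,s,c=cv2.connectedComponentsWithStats(m)
for i in range(1,k):
    if 8<s[i,4]<200 and c[i][0]<200:
        P=X[l==i];P=P[P[:,2]>5];print(c[i],s[i],P.mean(0).round(1),P.max(0).round(1),P.min(0).round(1))
E
```

```text
top 380 dir -0.903 0.43 yaw 154.5 mouth [474.1 345.5] foot [585.7 292.3] ztop 68.1 w [-29.7  31.3]
side 618 dir -0.903 0.429 yaw 154.6 mouth [471.5 351.3] foot [585.1 297.3] ztop 67.9 w [-29.7  33.1]
top (430, 370) 53 [389.7 435.2  14.6]
side (430, 370) 69 [386.6 436.3  14.1]
[110.59183673 288.2244898 ] [107 285   9   8  49] [388.2 433.7  15.5] [397.2 444.8  22.3] [377.6 424.5   5.7]
[ 95.82692308 299.76923077] [ 92 296   9   9  52] [356.7 472.5  16.6] [366.8 483.6  22. ] [347.5 464.2   6.3]
```

The nuts are still rolling, but decelerating. I'll move over while things settle, turning to the stack's axis.

>>> drive_tool:
  rows: "1 -0.08 -0.2 0 0.05;1 -0.18 -0.4 0 0.1;1 -0.28 -0.6 0 0.142;1 -0.38 -0.8 0 0.142;1 -0.42 -0.9 0 0.142;1 -0.42 -0.9 0 0.142;1 -0.42 -0.9 0 0.142;1 -0.42 -0.9 0 0.142"
  newtons: 25

```text
t: 29.55
eef_pos: [476.5, 264.7, 191.9]
tool_rot: [3.062, -0.701, 0.001]
contact_force: [-0.1, 0.4, -0.9]
grip_width: 1.003
grip_force: 0.0
```

```bash
cat >> h.py <<'E'
def nuts(n='side'):
    T,d,X=cloud(n)
    h=cv2.cvtColor(T,cv2.COLOR_RGB2HSV); m=((h[...,0]>14)&(h[...,0]<32)&(h[...,1]>90)&(h[...,2]>90)).astype(np.uint8)
    k,l,s,c=cv2.connectedComponentsWithStats(m)
    for i in range(1,k):
        if 8<s[i,4]<300:
            P=X[l==i];P=P[(P[:,2]>3)&(P[:,2]<90)]
            if len(P)>5 and np.nanmax(np.ptp(P[:,:2],axis=0))<35: print(n,'nut?',c[i].round(0),s[i][4],P.mean(0).round(1),np.ptp(P,axis=0).round(1),P[:,2].max().round(1))
E
python3 - <<'E'
from h import *
st=telemetry.state();print(st['t'],st['eef_pos'],st['tool_rot'])
lying((545,330),110,('side','top'))
nuts('side');nuts('top');nuts('side')
lying((545,330),110,('side',))
E
```

```text
29.55 [476.4947659  264.65241382 191.92734551] [ 3.06168426e+00 -7.00758282e-01  6.38797781e-04]
side 615 dir -0.9 0.436 yaw 154.2 mouth [471.8 352. ] foot [585.3 297. ] ztop 67.7 w [-29.7  32.8]
top 104 dir -0.836 -0.549 yaw -146.7 mouth [490.9 277.1] foot [573.3 331.3] ztop 68.7 w [-53.8  44.7]
side nut? [152. 247.] 29 [783.4 171.8  26.3] [19.6 33.4  7.2] 30.1
side nut? [174. 247.] 28 [739.  144.4  26.3] [23.2 24.9  5. ] 29.0
side nut? [141. 265.] 13 [762.8 235.8  24.9] [30.   7.7  5. ] 26.5
side nut? [153. 265.] 21 [739.2 223.8  25.7] [10.9 25.5  6.8] 29.0
side nut? [252. 404.] 128 [377.7 443.7  15. ] [19.3 20.3 18.4] 21.7
side nut? [174. 247.] 29 [739.1 145.1  26.6] [24.5 26.8  5.7] 29.4
side nut? [141. 265.] 14 [763.6 235.3  24.7] [27.9  8.2  4.5] 26.9
side nut? [153. 265.] 20 [739.6 223.5  25.3] [15.2 23.4  5.8] 28.3
side nut? [252. 404.] 128 [377.7 443.7  15.3] [20.6 18.7 19.9] 23.6
side 626 dir -0.897 0.443 yaw 153.7 mouth [472.3 351.8] foot [585.3 296.1] ztop 67.6 w [-29.7  33.1]
```

The stack is at rest. Moving to 7 mm beyond the rim and hovering.

>>> drive_tool:
  rows: "1 -0.155 -0.243 0 0;1 -0.155 -0.243 0 0;1 -0.155 -0.243 0.15 0;1 -0.155 -0.243 0.3 0;1 -0.155 -0.243 0.34 0;1 -0.155 -0.243 0.34 0;1 -0.155 -0.243 0.34 0"

```text
t: 30.72
eef_pos: [466.4, 353.1, 91.8]
tool_rot: [-3.061, 0.697, -0.003]
contact_force: [0.1, -0.0, 0.2]
grip_width: 0.995
grip_force: 0.0
```

>>> drive_tool:
  rows: "1 0.002 0.005 0.1 0;1 0.002 0.005 0.2 0;1 0.002 0.005 0.28 0;1 0.002 0.005 0.28 0;-1 0.002 0.005 0.28 0;-1 0.002 0.005 0.28 0;-1 0.002 0.005 0.28 0;-1 0.002 0.005 0.28 0"
  newtons: 20

```text
t: 31.72
eef_pos: [465.8, 351.5, 7.8]
tool_rot: [-3.061, 0.696, -0.002]
contact_force: [-2.4, -0.3, 5.9]
grip_width: 0.762
grip_force: 20.6
```

>>> drive_tool:
  rows: "-1 -0.05 0 -0.005 0;-1 -0.1 0 -0.005 0;-1 -0.17 0 -0.005 0;-1 -0.22 0 -0.005 0;-1 -0.22 0 -0.005 0;-1 -0.22 0 -0.1 0;-1 -0.22 0 -0.25 0;-1 -0.22 0 -0.3 0"

```text
t: 32.72
eef_pos: [407.7, 379.8, 98.8]
tool_rot: [-3.059, 0.698, -0.004]
contact_force: [0.7, -0.1, -1.9]
grip_width: 0.757
grip_force: 23.6
```

```bash
python3 - <<'E'
from h import *
st=telemetry.state();print(st['t'],st['eef_pos'],st['grip_width'],st['grip_force'])
I,d,Y=cloud('side');T,d,X=cloud('top')
a=cv2.resize(T[180:320,60:200],(400,400),interpolation=cv2.INTER_CUBIC)
b=cv2.resize(S[230:420,120:310] if 0 else I[230:420,140:330],(400,400),interpolation=cv2.INTER_CUBIC)
save(np.hstack([a,b]),'c9.png')
E
```

```text
32.725 [407.72074154 379.8042181   98.781835  ] 0.7571924309742334 23.644410780107137
```

View pics/c9.png

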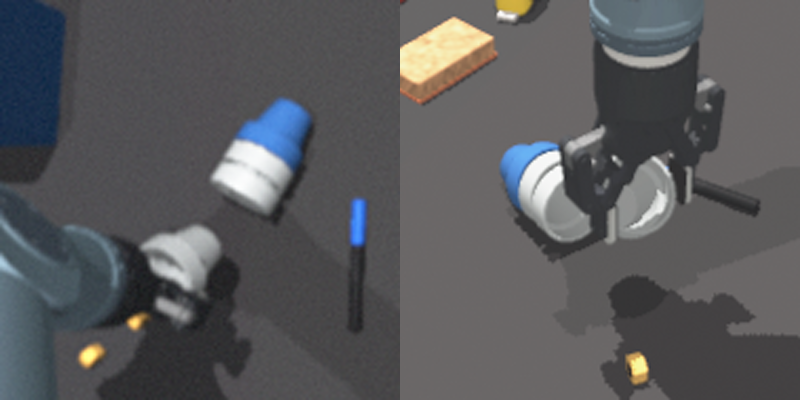

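The top pot came out cleanly, but it is still near horizontal in the grip: mouth towards the gripper, foot at left-crop (215,235). I'll loosen slightly through the opening command so it can pivot.

>>> drive_tool:
  rows: "0.3 0 0 -0.05 0;0.4 0 0 -0.05 0;0.46 0 0 -0.05 0;0.46 0 0 -0.05 0"
  newtons: 20

```text
t: 33.33
eef_pos: [405.2, 378.8, 110.3]
tool_rot: [3.062, -0.696, -0.001]
contact_force: [-1.4, 0.7, -2.1]
grip_width: 0.759
grip_force: 23.6
```

```bash
cat >> h.py <<'E'
def tilt():
    st=telemetry.state();e=st['eef_pos'];print(st['t'],e.round(1),st['grip_width'].round(3),st['grip_force'].round(1))
    for n in('side','top'):
        I,d,X=cloud(n)
        g=I.astype(int); m=(g.min(-1)>95)&(np.ptp(g,axis=-1)<35); m|=(g[...,2]-g[...,0]>60)
        Z=X.copy();Z[~m]=np.nan
        P=near(Z,e,75,15,e[2]+75)
        if len(P)<20: print(n,'none');continue
        yaw=2*np.arctan2(st['tool_rot'][1],st['tool_rot'][0]); tx=np.array([np.cos(yaw),np.sin(yaw)])
        s=(P[:,:2]-e[:2])@tx
        print(n,len(P),'along x tool',np.percentile(s,[1,50,99]).round(0),'z-tcp',(np.percentile(P[:,2],[1,50,99])-e[2]).round(0))
        c=P.mean(0); 
        for a in range(-60,80,20):
            q=P[(s>a-10)&(s<=a+10)]
            if len(q)>8: print('  s',a,len(q),(np.percentile(q[:,2],[3,97])-e[2]).round(0))
E
python3 - <<'E'
from h import *
tilt()
E
```

```text
Traceback (most recent call last):
  File "h.py", line 65, in tilt
    st=telemetry.state();e=st['eef_pos'];print(st['t'],e.round(1),st['grip_width'].round(3),st['grip_force'].round(1))
                                                                  ^^^^^^^^^^^^^^^^^^^^^^
AttributeError: 'float' object has no attribute 'round'
```

>>> drive_tool:
  rows: "0.5 0 0 0 0;0.5 0 0 0 0"

```text
t: 33.58
eef_pos: [405.5, 379.1, 110.8]
tool_rot: [3.063, -0.697, -0.0]
contact_force: [-0.1, 0.3, -1.5]
grip_width: 0.756
grip_force: 23.6
```

```bash
sed -i "s/st\['grip_width'\].round(3),st\['grip_force'\].round(1)/round(float(st['grip_width']),3),round(float(st['grip_force']),1)/" h.py; python3 - <<'E'
from h import *
tilt()
E
```

```text
33.575 [405.5 379.1 110.8] 0.756 23.6
side 936 along x tool [-16.  13.  49.] z-tcp [-25.   7.  68.]
  s -20 150 [ 5. 44.]
  s 0 270 [-7. 51.]
  s 20 280 [-24.  37.]
  s 40 229 [-25.  30.]
top 415 along x tool [ 8. 34. 59.] z-tcp [-16.  16.  71.]
  s 0 16 [-11.   3.]
  s 20 155 [-15.  71.]
  s 40 191 [-8. 46.]
  s 60 52 [-9. 15.]
```

The pot has already swung about 40° foot-down. I'll shake it vertically to finish the swing.

>>> drive_tool:
  rows: "0.5 0 0 -0.15 0;0.5 0 0 0 0;0.5 0 0 -0.15 0;0.5 0 0 0 0;0.5 0 0 -0.15 0;0.5 0 0 0 0;0.51 0 0 0 0;0.51 0 0 0 0"

```text
t: 34.67
eef_pos: [405.8, 379.2, 111.5]
tool_rot: [-3.063, 0.697, -0.0]
contact_force: [0.4, 0.2, -1.6]
grip_width: 0.757
grip_force: 23.9
```

```bash
python3 - <<'E'
from h import *
tilt()
E
```

```text
34.675 [405.8 379.2 111.5] 0.757 23.9
side 961 along x tool [-18.  15.  46.] z-tcp [-27.   8.  65.]
  s -20 183 [-1. 41.]
  s 0 240 [-7. 44.]
  s 20 292 [-27.  35.]
  s 40 246 [-23.  32.]
top 396 along x tool [ 7. 30. 54.] z-tcp [-24.  10.  60.]
  s 0 24 [-16.  25.]
  s 20 170 [-24.  39.]
  s 40 175 [-9. 43.]
  s 60 26 [-16.   5.]
```

About 45° now. Next I'll touch the foot edge to the bench and drag towards the foot side, so friction swings it upright.

>>> drive_tool:
  rows: "0.5 0 0 0.15 0;0.5 0 0 0.25 0;0.5 0 0 0.285 0;0.5 0.02 0 0.287 0;0.5 0.05 0 0.28 0;0.5 0.08 0 0.272 0;0.5 0.11 0 0.27 0;0.5 0.15 0 0.27 0"

```text
t: 35.78
eef_pos: [446.6, 359.2, 29.9]
tool_rot: [3.063, -0.697, -0.0]
contact_force: [0.3, 0.1, -1.5]
grip_width: 0.757
grip_force: 20.9
```

```bash
python3 - <<'E'
from h import *
tilt()
E
```

```text
35.775 [446.6 359.2  29.9] 0.757 20.9
side 668 along x tool [-19.   7.  71.] z-tcp [-14.  16.  49.]
  s -20 203 [ 5. 42.]
  s 0 155 [ 3. 43.]
  s 20 171 [-11.  38.]
  s 40 128 [-14.  24.]
top 335 along x tool [ 1. 45. 74.] z-tcp [-14.  27.  70.]
  s 20 61 [-14.  59.]
  s 40 136 [-12.  41.]
  s 60 109 [-14.  43.]
```

>>> drive_tool:
  rows: "0.5 0 0 -0.12 0;0.5 -0.2 0 -0.12 0;0.5 -0.22 0 -0.12 0;0.5 -0.22 0 -0.03 0;0.5 -0.2 0 0.01 0;0.5 -0.16 0 0.01 0;0.5 -0.12 0 0.008 0;0.5 -0.08 0 0.005 0"

```text
t: 36.88
eef_pos: [425.7, 369.3, 28.6]
tool_rot: [3.063, -0.698, 0.0]
contact_force: [-0.0, 0.5, -1.1]
grip_width: 0.754
grip_force: 13.8
```

>>> drive_tool:
  rows: "0.5 0.03 0 0.004 0;0.5 0.06 0 0.004 0;0.5 0.06 0 -0.2 0;0.5 -0.1 0 -0.25 0;0.5 -0.12 0 -0.25 0"

```text
t: 37.5
eef_pos: [389.4, 388.5, 104.8]
tool_rot: [-3.062, 0.689, 0.002]
contact_force: [-0.3, 0.0, -0.3]
grip_width: 0.75
grip_force: 0.0
```

```bash
cat >> h.py <<'E'
def potfit(th0=50):
    """fit tilt (deg, 0 = axis horizontal, 90 = upright) of held pot in tool frame"""
    st=telemetry.state();e=st['eef_pos'];print(st['t'],e.round(1),round(float(st['grip_width']),3),st['contact_force'].round(1))
    yaw=2*np.arctan2(st['tool_rot'][1],st['tool_rot'][0]); tx=np.array([np.cos(yaw),np.sin(yaw)]);ty=np.array([-tx[1],tx[0]])
    Q=[]
    for n in('side','top'):
        I,d,X=cloud(n); g=I.astype(int); m=(g.min(-1)>95)&(np.ptp(g,axis=-1)<35); Z=X.copy();Z[~m]=np.nan
        P=near(Z,e,80,8,e[2]+60)-e; Q.append(np.c_[P[:,:2]@tx,P[:,:2]@ty,P[:,2]])
    Q=np.vstack(Q); Q=Q[(abs(Q[:,1])<36)]
    ro=lambda a:np.interp(a,[0,38,38.01,58],[20,27,33,33]); ri=lambda a:np.interp(a,[4,38,38.01,58],[18,25,29.5,29.5])
    def f(p):
        t=np.radians(p[0]); ax=np.array([-np.cos(t),0,np.sin(t)]); D=Q-[p[1],0,p[2]]   # p1,p2: foot centre
        a=D@ax; r=np.linalg.norm(D-a[:,None]*ax,axis=1); ac=np.clip(a,0,58)
        q=np.minimum(abs(r-ro(ac)),abs(r-ri(ac))); q=np.minimum(q,np.hypot(a,np.maximum(r-20,0)))
        return np.hypot(q,a-ac)
    best=min((least_squares(f,[t,9+54*np.cos(np.radians(t)),25-54*np.sin(np.radians(t))],loss='soft_l1',f_scale=2) for t in(20,45,70,90)),key=lambda s:s.cost)
    print(len(Q),'tilt',best.x.round(1),'cost/pt',round(best.cost/len(Q),2)); return best.x
E
python3 - <<'E'
from h import *
potfit()
E
```

```text
37.5 [389.4 388.5 104.8] 0.75 [-0.3  0.  -0.3]
1365 tilt [119.3  -4.4 -33.5] cost/pt 10.36
```

The grip came free, so the pot is on the bench. Checking where it is and how it lies.

```bash
python3 - <<'E'
from h import *
for n in('top','side'):
    I,d,X=cloud(n)
    for zl,zh in((12,30),(30,45),(45,53),(53,64),(64,75)):
        P=near(X,(450,350),75,zl,zh); print(n,zl,len(P),np.round(np.r_[P.min(0)[:2],P.max(0)[:2]],0) if len(P) else '')
    P=near(X,(440,362),45,53,64); print(circ(P).round(1) if len(P)>20 else '')
I,d,X=cloud('side'); save(I[240:400,140:340],'c10.png',3)
E
```

```text
top 12 97 [380. 303. 514. 414.]
top 30 48 [377. 298. 515. 415.]
top 45 33 [377. 298. 514. 413.]
top 53 59 [382. 299. 524. 411.]
top 64 117 [390. 308. 523. 395.]

side 12 316 [394. 307. 524. 410.]
side 30 114 [383. 358. 524. 412.]
side 45 38 [379. 355. 524. 373.]
side 53 47 [381. 345. 525. 374.]
side 64 121 [501. 316. 524. 354.]
```

View pics/c10.png

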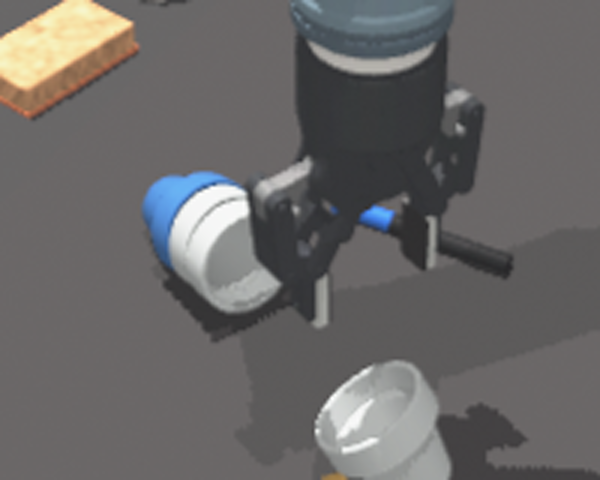

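The loose pot at crop (380,420) is tilted roughly 30° from upright, beside the nut at (330,478), and may still be moving. I'll write a full-pose pot fitter, raise the arm and check.

>>> drive_tool:
  rows: "1 0.2 0.2 -0.2 0;1 0.4 0.4 -0.3 0;1 0.5 0.6 -0.3 0;1 0.5 0.6 -0.3 0;1 0.5 0.6 -0.3 0"

```text
t: 38.38
eef_pos: [451.3, 152.7, 194.3]
tool_rot: [3.059, -0.712, 0.003]
contact_force: [0.2, 0.5, 0.0]
grip_width: 1.002
grip_force: 0.0
```

```bash
cat >> h.py <<'E'
BIAS=dict(top=np.array([-1.2,.6,.3]),side=np.array([1.2,-.6,.5]))
def pts(c,r,col='grey',names=('side','top'),zl=4,zh=75):
    Q=[]
    for n in names:
        I,d,X=cloud(n); g=I.astype(int)
        m=(g.min(-1)>70)&(np.ptp(g,axis=-1)<35) if col=='grey' else (g[...,2]-g[...,0]>50)
        m&=np.nan_to_num(X[...,2])>zl
        Z=X.copy();Z[~m]=np.nan; P=near(Z,c,r,zl,zh)+BIAS[n]; Q.append(P); print(n,len(P),end=' ')
    return np.vstack(Q)
ro=lambda a:np.interp(a,[0,38,38.01,58],[20,27,33,33]); ri=lambda a:np.interp(a,[4,38,38.01,58],[18,25,29.5,29.5])
def fitpot(Q):
    def f(p):
        el,az=p[3:]; ax=np.array([np.cos(el)*np.cos(az),np.cos(el)*np.sin(az),np.sin(el)]); D=Q-p[:3]
        a=D@ax; r=np.linalg.norm(D-a[:,None]*ax,axis=1); ac=np.clip(a,0,58)
        q=np.minimum(abs(r-ro(ac)),abs(r-ri(ac))); q=np.minimum(q,np.hypot(a-4,np.maximum(r-18,0)))
        return np.hypot(q,a-ac)
    m=Q.mean(0); out=[]
    for el in(-.2,.6,1.5):
        for az in np.arange(0,6.2,.785):
            ax=np.array([np.cos(el)*np.cos(az),np.cos(el)*np.sin(az),np.sin(el)])
            s=least_squares(f,np.r_[m-35*ax,el,az],loss='soft_l1',f_scale=2,max_nfev=40); out.append(s)
    b=min(out,key=lambda s:s.cost); p=b.x; el,az=p[3:]
    ax=np.array([np.cos(el)*np.cos(az),np.cos(el)*np.sin(az),np.sin(el)])
    print('foot',p[:3].round(1),'mouth',(p[:3]+58*ax).round(1),'elev',np.degrees(np.arcsin(ax[2])).round(1),'heading',np.degrees(np.arctan2(ax[1],ax[0])).round(1),'cost',round(b.cost/len(Q),2))
    return p[:3],ax
E
python3 - <<'E'
from h import *
print(telemetry.state()['t'],telemetry.state()['eef_pos'])
for i in range(2):
    fitpot(pts((395,415),62))
nuts('top');nuts('side')
E
```

```text
38.375 [451.26131569 152.65643934 194.30250601]
side 777 top 283 foot [346.8 413.    3.6] mouth [337.3 412.7  60.8] elev 80.5 heading -178.1 cost 3.86
side 834 top 253 foot [345.9 412.9   3.1] mouth [339.9 411.5  60.7] elev 83.9 heading -166.6 cost 3.21
top nut? [108. 290.] 46 [382.4 439.8  15.5] [16.7 25.8 20.7] 23.7
top nut? [ 92. 304.] 58 [345.9 484.6  14.7] [19.4 18.6 18.9] 22.3
side nut? [174. 247.] 29 [738.9 145.4  26.9] [27.7 25.7  7. ] 31.5
side nut? [159. 250.] 9 [760.9 172.5  25.6] [ 9.1 16.   4.4] 27.6
side nut? [141. 265.] 13 [762.4 236.3  25.4] [30.2 10.8  4.2] 27.8
side nut? [153. 265.] 20 [739.5 223.5  25.3] [10.8 25.5  7.3] 29.6
side nut? [252. 404.] 128 [377.9 443.6  15. ] [20.1 18.7 18.3] 21.9
```

It landed nearly upright at about (346,413) and is rocking. Checking that it settles, and fitting the remaining stack.

```bash
python3 - <<'E'
from h import *
fitpot(pts((345,413),45))
im,X=rep([((345,413),58)])
lying((545,325),90)
E
```

```text
side 1525 top 385 foot [341.9 410.1   2.4] mouth [341.4 411.2  60.3] elev 88.8 heading 118.5 cost 0.67
38.775 [449.1 159.6 193.1] 1.0031559132589363
top 58 89 [342.4 410.4] 57.6
side 58 353 [340. 412.] 57.2
top few 0
side 450 dir -0.788 0.616 yaw 142.0 mouth [498.  351.2] foot [580.2 287.1] ztop 71.9 w [-30.1  41.4]
```

That pot is upright at (341,411). Next, the remaining lying stack. I'll move the arm clear and fit a 66 mm cylinder.

>>> drive_tool:
  rows: "1 -0.05 0.2 0 0;1 -0.05 0.4 0 0;1 -0.05 0.5 0 0;1 -0.05 0.5 0 0"

```text
t: 39.48
eef_pos: [370.0, 28.2, 193.5]
tool_rot: [-3.062, 0.702, 0.001]
contact_force: [-0.2, 0.3, -0.7]
grip_width: 0.999
grip_force: 0.0
```

```bash
cat >> h.py <<'E'
def fitcyl(Q,az0=154,R=33):
    def f(p):
        el,az=p[3:]; ax=np.array([np.cos(el)*np.cos(az),np.cos(el)*np.sin(az),np.sin(el)]); D=Q-[p[0],p[1],p[2]]
        return np.linalg.norm(np.cross(D,ax),axis=1)-R
    m=Q.mean(0)
    b=least_squares(f,[m[0],m[1],33,0,np.radians(az0)],loss='soft_l1',f_scale=1.5); p=b.x;el,az=p[3:]
    ax=np.array([np.cos(el)*np.cos(az),np.cos(el)*np.sin(az),np.sin(el)])
    a=(Q-p[:3])@ax; print('cyl el',np.degrees(el).round(1),'az',np.degrees(az).round(1),'cost',round(b.cost/len(Q),2))
    ok=abs(f(p))<3
    for q in(1,99.3): print('  end',q,(p[:3]+ax*np.percentile(a[ok],q)).round(1))
    return p,ax
E
python3 - <<'E'
from h import *
print(telemetry.state()['eef_pos'].round(1))
G=pts((530,325),80,zl=8);B=pts((560,310),80,'blue',zl=8); print(G.mean(0).round(0),B.mean(0).round(0))
fitcyl(G); fitpot(B); fitpot(G)
E
```

```text
[370.   28.2 193.5]
side 1278 top 444 side 329 top 351 [516. 325.  43.] [561. 309.  50.]
cyl el 9.1 az 158.4 cost 3.81
  end 1 [536.5 321.3  36.8]
  end 99.3 [494.7 337.8  44. ]
foot [584.8 293.4  20.2] mouth [535.3 317.9  38. ] elev 17.8 heading 153.8 cost 0.77
foot [551.  309.   35.3] mouth [500.5 335.6  45.6] elev 10.2 heading 152.2 cost 2.78
```

>>> drive_tool:
  rows: "1 -0.03 -0.2 0 0;1 -0.05 -0.4 0 0;1 -0.07 -0.6 0 0;1 -0.092 -0.8 0 0;1 -0.092 -0.9 0 0;1 -0.092 -0.9 0 0"

```text
t: 40.42
eef_pos: [462.9, 288.8, 192.8]
tool_rot: [-3.065, 0.689, 0.0]
contact_force: [0.4, -0.0, -0.0]
grip_width: 0.997
grip_force: 0.0
```

>>> drive_tool:
  rows: "1 0 -0.21 0 0;1 0 -0.21 0.1 0;1 0 -0.21 0.25 0;1 0 -0.21 0.35 0;1 0 -0.21 0.35 0;1 0 -0.21 0.35 0"

```text
t: 41.18
eef_pos: [490.8, 342.1, 89.6]
tool_rot: [-3.062, 0.697, -0.001]
contact_force: [0.2, -0.1, 0.3]
grip_width: 1.001
grip_force: 0.0
```

>>> drive_tool:
  rows: "1 0.002 0.004 0.1 0;1 0.002 0.004 0.2 0;1 0.002 0.004 0.242 0;1 0.002 0.004 0.242 0;-1 0.002 0.004 0.242 0;-1 0.002 0.004 0.242 0;-1 0.002 0.004 0.242 0;-1 0.002 0.004 0.242 0"
  newtons: 20

```text
t: 42.18
eef_pos: [490.2, 341.2, 16.3]
tool_rot: [-3.063, 0.696, -0.0]
contact_force: [-2.3, 1.0, 2.4]
grip_width: 0.755
grip_force: 21.9
```

>>> drive_tool:
  rows: "-1 -0.04 0 -0.015 0;-1 -0.09 0 -0.03 0;-1 -0.14 0 -0.045 0;-1 -0.19 0 -0.06 0;-1 -0.19 0 -0.06 0;-1 -0.19 0 -0.25 0;-1 -0.19 0 -0.35 0;-1 -0.19 0 -0.35 0"

```text
t: 43.18
eef_pos: [440.8, 366.0, 123.2]
tool_rot: [-3.059, 0.697, -0.005]
contact_force: [-0.5, -0.4, -1.2]
grip_width: 0.742
grip_force: 22.4
```

```bash
cat >> h.py <<'E'
def heldpose():
    st=telemetry.state();e=st['eef_pos'];print(st['t'],e.round(1),'w',round(float(st['grip_width']),3),'F',round(float(st['grip_force']),1),st['contact_force'].round(1))
    yaw=2*np.arctan2(st['tool_rot'][1],st['tool_rot'][0]); yaw=yaw if abs(yaw)<1.6 else yaw-np.sign(yaw)*np.pi
    tx=np.array([np.cos(yaw),np.sin(yaw)])
    Q=pts(e[:2]+25*tx,62,zl=max(8,e[2]-45),zh=e[2]+62); s=(Q-e)@np.r_[-tx[1],tx[0],0]; return fitpot(Q[abs(s)<36])
E
python3 - <<'E'
from h import *
heldpose()
E
```

```text
43.175 [440.8 366.  123.2] w 0.742 F 22.4 [-0.5 -0.4 -1.2]
side 774 top 215 foot [478.2 346.4 114.4] mouth [440.2 364.  154.5] elev 43.8 heading 155.2 cost 2.35
```

Swung to 44°. A few shakes.

>>> drive_tool:
  rows: "-1 0 0 -0.19 0;-1 0 0 0 0;-1 0 0 -0.19 0;-1 0 0 0 0;-1 0 0 -0.19 0;-1 0 0 0 0;-1 0 0 -0.19 0;-1 0 0 0 0"

```text
t: 44.28
eef_pos: [443.6, 368.7, 124.6]
tool_rot: [-3.054, 0.695, -0.011]
contact_force: [0.9, 1.6, -2.5]
grip_width: 0.729
grip_force: 22.5
```

```bash
python3 - <<'E'
from h import *
heldpose()
E
```

```text
44.275 [443.6 368.7 124.6] w 0.729 F 22.5 [ 0.9  1.6 -2.5]
side 728 top 233 foot [473.8 353.8 100.7] mouth [450.7 363.6 153. ] elev 64.4 heading 157.2 cost 4.89
```

64°, past the tipping point. Lower, drag slightly, release.

>>> drive_tool:
  rows: "-1 0 0 0.15 0;-1 0 0 0.25 0;-1 0 0 0.3 0;-1 0.02 0 0.308 0;-1 0.05 0 0.308 0;-1 0.07 0 0.308 0;1 0.07 0 0.308 0;1 0.07 0 0.308 0"

```text
t: 45.38
eef_pos: [457.9, 356.1, 28.9]
tool_rot: [-3.063, 0.697, -0.0]
contact_force: [0.1, 0.1, -0.3]
grip_width: 1.0
grip_force: 0.0
```

>>> drive_tool:
  rows: "1 0 0 0 0;1 0 0 -0.1 0;1 0 0 -0.3 0;1 0 0 -0.5 0;1 0 0.2 -0.5 0;1 0 0.4 -0.5 0;1 0 0.6 -0.5 0;1 0 0.6 -0.5 0"

```text
t: 46.38
eef_pos: [377.2, 189.5, 177.9]
tool_rot: [3.059, -0.703, -0.005]
contact_force: [0.2, 0.5, -0.3]
grip_width: 0.999
grip_force: 0.0
```

```bash
python3 - <<'E'
from h import *
print(telemetry.state()['t'],telemetry.state()['eef_pos'].round(0))
fitpot(pts((465,358),55)); fitpot(pts((341,411),48))
print('grey stack');fitpot(pts((545,315),50,zl=8)); fitpot(pts((560,310),70,'blue',zl=8))
E
```

```text
46.375 [377. 189. 178.]
side 1149 top 270 foot [482.8 341.    3. ] mouth [481.8 339.2  61. ] elev 88.0 heading -119.2 cost 1.41
side 1521 top 0 foot [341.3 409.9   2.1] mouth [341.3 411.4  60.1] elev 88.6 heading 90.8 cost 0.58
grey stack
side 883 top 322 foot [495.7 311.3  43.6] mouth [552.4 321.7  37. ] elev -6.5 heading 10.4 cost 4.04
side 322 top 351 foot [585.5 294.   19.5] mouth [535.5 317.2  37.6] elev 18.2 heading 155.1 cost 0.73
```

The second pot is upright too, right in front of the remaining pair. I'll park it at (600,150). Rim check first.

```bash
python3 - <<'E'
from h import *
for n in('top','side'):
    I,d,X=cloud(n); P=near(X,(480,341),38,54,61); print(n,len(P),circ(P,31.25).round(1),circ(P).round(1))
print(telemetry.state()['eef_pos'])
E
```

```text
top 60 [482.6 338.5] [482.5 338.5  31.4]
side 244 [480.2 339.9] [480.2 339.9  31.3]
[380.0428936  194.23837307 178.34426676]
```

>>> drive_tool:
  rows: "1 0.03 -0.2 0 0;1 0.06 -0.4 0 0;1 0.096 -0.6 0 0;1 0.096 -0.605 0.1 0;1 0.096 -0.605 0.25 0;1 0.096 -0.605 0.3 0;1 0.096 -0.605 0.3 0;1 0.096 -0.605 0.3 0"

```text
t: 47.88
eef_pos: [485.4, 345.7, 90.1]
tool_rot: [-3.061, 0.696, -0.002]
contact_force: [1.2, -0.6, 0.5]
grip_width: 1.003
grip_force: 0.0
```

>>> drive_tool:
  rows: "1 -0.002 0.025 0 0;1 -0.002 0.025 0.1 0;1 -0.002 0.025 0.18 0;1 -0.002 0.025 0.18 0;-1 -0.002 0.025 0.18 0;-1 -0.002 0.025 0.18 0;-1 -0.002 0.025 0.18 0;-1 -0.002 0.025 0.18 0"
  newtons: 40

```text
t: 48.88
eef_pos: [481.5, 339.0, 36.4]
tool_rot: [-3.062, 0.697, -0.002]
contact_force: [-0.8, -0.8, 4.8]
grip_width: 0.748
grip_force: 43.3
```

>>> drive_tool:
  rows: "-1 0 0 -0.2 0;-1 0 0 -0.36 0;-1 0.15 0.1 -0.36 0;-1 0.35 0.2 -0.36 0;-1 0.5 0.3 -0.36 0;-1 0.63 0.395 -0.36 0;-1 0.63 0.395 -0.36 0;-1 0.63 0.395 -0.36 0"

```text
t: 49.88
eef_pos: [599.6, 150.7, 143.1]
tool_rot: [-3.062, 0.696, -0.0]
contact_force: [-0.7, 1.1, -1.2]
grip_width: 0.75
grip_force: 46.0
```

>>> drive_tool:
  rows: "-1 0 0 0.15 0;-1 0 0 0.27 0;-1 0 0 0.33 0;-1 0 0 0.355 0;-1 0 0 0.357 0;1 0 0 0.357 0;1 0 0 0.357 0;1 0 0 0.357 0"

```text
t: 50.88
eef_pos: [600.0, 150.1, 35.8]
tool_rot: [-3.063, 0.696, -0.001]
contact_force: [-0.8, 0.2, 0.8]
grip_width: 1.0
grip_force: 0.0
```

>>> drive_tool:
  rows: "1 0 0 -0.1 0;1 0 0 -0.3 0;1 -0.2 0 -0.5 0;1 -0.4 0 -0.5 0;1 -0.5 0 -0.5 0;1 -0.5 0 -0.5 0"

```text
t: 51.62
eef_pos: [461.6, 217.0, 185.7]
tool_rot: [-3.064, 0.689, 0.003]
contact_force: [-0.0, -0.2, -0.3]
grip_width: 1.002
grip_force: 0.0
```

```bash
python3 - <<'E'
from h import *
im,X=rep([((600,150),58),((341,411),58)])
B=pts((560,310),70,'blue',zl=8); f,ax=fitpot(B)
G=pts((530,320),60,zl=8); print(G.min(0),G.max(0)); fitpot(G)
a=(G-f)@ax; r=np.linalg.norm(np.cross(G-f,ax),axis=1); print('along blue axis',np.percentile(a,[1,99]).round(1), 'r',np.percentile(r,[5,50,95]).round(1))
E
```

```text
51.625 [461.6 217.  185.7] 1.0019417298134061
top 58 96 [601.5 150.8] 57.5
top 58 0  
side 58 188 [599.5 151.6] 57.0
side 58 362 [340.1 412. ] 56.9
side 323 top 207 foot [584.8 293.3  19.3] mouth [536.7 319.6  38.1] elev 18.9 heading 151.4 cost 0.54
side 955 top 1 [501.54823128 270.81531392   8.31351971] [589.37681063 355.49612875  73.11192491]
foot [567.8 302.2  25.8] mouth [517.3 325.7  41.9] elev 16.1 heading 155.1 cost 0.72
along blue axis [20.9 80.4] r [20.9 28.4 35.6]
```

The parked pot is good. Now the remaining grey pot, still nested in the lying blue one.

>>> drive_tool:
  rows: "1 -0.017 -0.2 0 0;1 -0.017 -0.407 0.05 0;1 -0.017 -0.407 0.2 0;1 -0.017 -0.407 0.32 0;1 -0.017 -0.407 0.32 0;1 -0.017 -0.407 0.32 0;1 -0.017 -0.407 0.32 0"
  newtons: 20

```text
t: 52.8
eef_pos: [514.1, 327.6, 91.3]
tool_rot: [-3.061, 0.697, -0.003]
contact_force: [0.6, 1.5, -0.1]
grip_width: 1.003
grip_force: 0.0
```

>>> drive_tool:
  rows: "1 -0.014 0.001 0.1 0;1 -0.014 0.001 0.2 0;1 -0.014 0.001 0.248 0;1 -0.014 0.001 0.248 0;-1 -0.014 0.001 0.248 0;-1 -0.014 0.001 0.248 0;-1 -0.014 0.001 0.248 0;-1 -0.014 0.001 0.248 0"
  newtons: 20

```text
t: 53.8
eef_pos: [508.9, 329.6, 15.6]
tool_rot: [-3.062, 0.696, -0.0]
contact_force: [-1.9, 1.9, 5.6]
grip_width: 0.755
grip_force: 21.8
```

>>> drive_tool:
  rows: "-1 -0.04 0 -0.015 0;-1 -0.09 0 -0.03 0;-1 -0.14 0 -0.045 0;-1 -0.19 0 -0.06 0;-1 -0.19 0 -0.06 0;-1 -0.19 0 -0.25 0;-1 -0.19 0 -0.35 0;-1 -0.19 0 -0.35 0"

```text
t: 54.8
eef_pos: [459.4, 354.1, 122.4]
tool_rot: [-3.059, 0.697, -0.005]
contact_force: [-0.0, 0.6, -2.0]
grip_width: 0.742
grip_force: 22.1
```

```bash
python3 - <<'E'
from h import *
heldpose()
E
```

```text
54.8 [459.4 354.1 122.4] w 0.742 F 22.1 [-0.   0.6 -2. ]
side 744 top 193 foot [497.9 334.6 115.3] mouth [457.  351.6 152.8] elev 40.3 heading 157.4 cost 2.36
```

Same behaviour as before, so I'll shake it.

>>> drive_tool:
  rows: "-1 0 0 -0.19 0;-1 0 0 0 0;-1 0 0 -0.19 0;-1 0 0 0 0;-1 0 0 -0.19 0;-1 0 0 0 0;-1 0 0 -0.19 0;-1 0 0 0 0"

```text
t: 55.9
eef_pos: [462.4, 356.5, 123.7]
tool_rot: [-3.054, 0.695, -0.012]
contact_force: [1.2, 1.2, -1.2]
grip_width: 0.655
grip_force: 20.4
```

```bash
python3 - <<'E'
from h import *
heldpose()
fitpot(pts((560,310),70,'blue',zl=8))
E
```

```text
55.9 [462.4 356.5 123.7] w 0.655 F 20.4 [ 1.2  1.2 -1.2]
side 812 top 136 foot [483.6 346.4  88.6] mouth [479.8 349.4 146.4] elev 85.1 heading 141.7 cost 6.41
side 636 top 423 foot [585.5 294.   20. ] mouth [535.5 317.   38.2] elev 18.3 heading 155.2 cost 0.68
```

>>> drive_tool:
  rows: "-1 0 0 0.06 0;-1 0 0 0.13 0;-1 0 0 0.2 0;-1 0 0 0.25 0;-1 0 0 0.28 0;-1 0 0 0.29 0;-1 0 0 0.292 0;1 0 0 0.292 0"

```text
t: 57.1
eef_pos: [457.5, 355.0, 33.5]
tool_rot: [-3.061, 0.694, -0.001]
contact_force: [0.4, -0.8, -0.5]
grip_width: 0.84
grip_force: 0.0
```

>>> drive_tool:
  rows: "1 0 0 0 0;1 0 0 -0.1 0;1 0 0 -0.3 0;1 0 0 -0.5 0;1 0 0.2 -0.5 0;1 0 0.4 -0.5 0;1 0 0.5 -0.5 0;1 0 0.5 -0.5 0"

```text
t: 58.1
eef_pos: [391.9, 215.7, 182.3]
tool_rot: [3.062, -0.702, -0.001]
contact_force: [-0.3, -0.2, 0.3]
grip_width: 1.0
grip_force: 0.0
```

```bash
python3 - <<'E'
from h import *
print(telemetry.state()['t'],telemetry.state()['eef_pos'].round(0))
f,ax=fitpot(pts((480,350),55)); 
for n in('top','side'):
    I,d,X=cloud(n); P=near(X,f,38,54,61); print(n,len(P),circ(P,31.25).round(1) if len(P)>20 else '')
fitpot(pts((560,310),70,'blue',zl=8))
E
```

```text
58.1 [392. 216. 182.]
side 1194 top 172 foot [480.  345.6   1.7] mouth [478.4 346.8  59.7] elev 88.0 heading 144.3 cost 0.92
top 40 [479.7 346.1]
side 253 [477.6 347.1]
side 750 top 418 foot [584.7 293.7  20.1] mouth [535.  317.1  38.6] elev 18.7 heading 154.8 cost 0.79
```

Upright at (478.6,346.6). Only the blue pot is still lying, so I'll do the same with a straight lift.

>>> drive_tool:
  rows: "1 0.1 -0.2 0 0;1 0.2 -0.4 0 0;1 0.256 -0.511 0 0;1 0.256 -0.511 0.1 0;1 0.256 -0.511 0.25 0;1 0.256 -0.511 0.31 0;1 0.256 -0.511 0.31 0;1 0.256 -0.511 0.31 0"
  newtons: 20

```text
t: 59.4
eef_pos: [529.2, 323.7, 90.9]
tool_rot: [-3.062, 0.696, -0.003]
contact_force: [-0.1, 0.5, 0.4]
grip_width: 0.999
grip_force: 0.0
```

>>> drive_tool:
  rows: "1 0.001 0.012 0.1 0;1 0.001 0.012 0.2 0;1 0.001 0.012 0.26 0;1 0.001 0.012 0.26 0;-1 0.001 0.012 0.26 0;-1 0.001 0.012 0.26 0;-1 0.001 0.012 0.26 0;-1 0.001 0.012 0.26 0"
  newtons: 20

```text
t: 60.4
eef_pos: [527.7, 320.3, 13.1]
tool_rot: [-3.062, 0.696, -0.002]
contact_force: [-1.9, -0.1, 5.5]
grip_width: 0.759
grip_force: 20.8
```

>>> drive_tool:
  rows: "-1 0 0 -0.1 0;-1 0 0 -0.25 0;-1 0 0 -0.35 0;-1 0 0 -0.35 0;-1 0 0 -0.54 0;-1 0 0 -0.35 0;-1 0 0 -0.54 0;-1 0 0 -0.35 0"

```text
t: 61.4
eef_pos: [532.4, 322.6, 121.1]
tool_rot: [-3.054, 0.695, -0.015]
contact_force: [1.3, 1.9, -2.3]
grip_width: 0.755
grip_force: 34.3
```

```bash
sed -i "s/def heldpose():/def heldpose(col='grey'):/; s/Q=pts(e\[:2\]+25\*tx,62,zl/Q=pts(e[:2]+25*tx,62,col,zl/" h.py; python3 - <<'E'
from h import *
heldpose('blue')
E
```

```text
61.4 [532.4 322.6 121.1] w 0.755 F 34.3 [ 1.3  1.9 -2.3]
side 540 top 164 foot [562.6 306.2  92. ] mouth [540.1 320.6 143.4] elev 62.5 heading 147.5 cost 1.99
```

>>> drive_tool:
  rows: "-1 0 0 0.12 0;-1 0 0 0.22 0;-1 0 0 0.265 0;-1 0.02 0 0.277 0;-1 0.05 0 0.277 0;-1 0.07 0 0.277 0;1 0.07 0 0.277 0;1 0.07 0 0.277 0"

```text
t: 62.5
eef_pos: [546.0, 311.0, 33.9]
tool_rot: [-3.063, 0.696, -0.001]
contact_force: [-0.2, 0.1, 0.7]
grip_width: 0.998
grip_force: 0.0
```

>>> drive_tool:
  rows: "1 0 0 0 0;1 0 0 -0.1 0;1 0 0 -0.3 0;1 0 0 -0.5 0;1 0 0.2 -0.5 0;1 0 0.4 -0.5 0;1 0 0.5 -0.5 -0.1;1 0 0.5 -0.5 -0.143"

```text
t: 63.5
eef_pos: [479.7, 172.7, 183.4]
tool_rot: [3.139, -0.109, -0.001]
contact_force: [0.9, 0.7, -0.6]
grip_width: 0.998
grip_force: 0.0
```

>>> drive_tool:
  rows: "1 0 0 0 -0.04;1 0 0 0 -0.08;1 0 0 0 -0.08"

```text
t: 63.88
eef_pos: [480.8, 175.3, 183.3]
tool_rot: [-3.129, -0.279, 0.0]
contact_force: [0.1, -0.3, -0.8]
grip_width: 0.998
grip_force: 0.0
```

```bash
python3 - <<'E'
from h import *
st=telemetry.state();print(st['eef_pos'].round(1),st['tool_rot'].round(3))
f,ax=fitpot(pts((565,305),60,'blue')); 
im,X=rep([(f,58),((478.6,346.6),58),((600,151),58),((341,411),58)])
nuts('top')
E
```

```text
[480.8 175.3 183.3] [-3.129 -0.279  0.   ]
side 1021 top 0 foot [568.4 298.7   2.1] mouth [569.  299.3  60.1] elev 89.2 heading 44.6 cost 0.6
63.975 [480.8 175.4 183.3] 1.0033655156074908
top 58 0  
top 58 0  
top 58 98 [601.5 150.6] 56.9
top 58 65 [342.5 410.3] 57.3
side 58 239 [567.7 300.3] 57.0
side 58 282 [477.5 347.1] 57.2
side 58 192 [599.1 151.8] 57.0
side 58 358 [339.9 412. ] 57.2
top nut? [108. 290.] 47 [382.6 439.1  15.9] [16.6 17.7 17.4] 23.5
top nut? [ 92. 304.] 56 [345.4 484.8  14.2] [19.4 23.3 20.4] 23.5
```

All four pots are upright. Now I restack: first the pot at (478.7,346.4), with yaw back to 0.

>>> drive_tool:
  rows: "1 0.03 -0.2 0 0.057;1 0.06 -0.4 0 0.057;1 0.094 -0.562 0 0.057;1 0.094 -0.562 0.15 0.057;1 0.094 -0.562 0.28 0.057;1 0.094 -0.562 0.31 0.057;1 0.094 -0.562 0.31 0.057;1 0.094 -0.562 0.31 0.057"
  newtons: 40

```text
t: 65.12
eef_pos: [479.7, 346.9, 92.0]
tool_rot: [-3.14, 0.001, -0.003]
contact_force: [-0.3, -0.4, 0.4]
grip_width: 1.002
grip_force: 0.0
```

>>> drive_tool:
  rows: "1 -0.002 0.001 0.1 0;1 -0.002 0.001 0.186 0;1 -0.002 0.001 0.186 0;-1 -0.002 0.001 0.186 0;-1 -0.002 0.001 0.186 0;-1 -0.002 0.001 0.186 0;-1 -0.002 0.001 0.186 0;-1 -0.002 0.001 0.186 0"

```text
t: 66.12
eef_pos: [479.2, 346.7, 36.7]
tool_rot: [-3.14, 0.0, -0.004]
contact_force: [-0.8, -1.5, 5.1]
grip_width: 0.751
grip_force: 43.5
```

>>> drive_tool:
  rows: "-1 0 0 -0.2 0;-1 0 0 -0.4 0;-1 0.1 0.05 -0.4 0;-1 0.25 0.12 -0.4 0;-1 0.3 0.156 -0.4 0;-1 0.3 0.156 -0.4 0;-1 0.3 0.156 -0.4 0;-1 0.3 0.156 -0.4 0"

```text
t: 67.12
eef_pos: [566.4, 300.8, 154.5]
tool_rot: [-3.141, -0.004, 0.002]
contact_force: [-0.6, -0.6, -1.4]
grip_width: 0.752
grip_force: 45.7
```

```bash
python3 - <<'E'
from h import *
z=telemetry.state()['eef_pos'][2]
im,X=heldfit(z+20.5)
rep([((568.5,299.5),58)],('side',)); st=telemetry.state(); print(st['eef_pos'],st['grip_width'])
E
```

```text
67.125 [566.4 300.8 154.5]
174.9502348300952 [28 62 52 37 45 45 39 53 47 55 61 15  5  7  3  4  6  5  5]
171 [565.  301.4]
175 [565.9 302.5]
67.175 [566.7 300.5 154.5] 0.7478928784267306
side 58 237 [567.6 300.3] 56.9
[566.98144978 300.26309607 154.48148403] 0.7502221992641079
```

>>> drive_tool:
  rows: "-1 0.009 0.004 0.05 0;-1 0.009 0.004 0.15 0;-1 0.009 0.004 0.24 0;-1 0.009 0.004 0.29 0;-1 0.009 0.004 0.31 0;-1 0.009 0.004 0.322 0;-1 0.009 0.004 0.322 0;-1 0.009 0.004 0.322 0"

```text
t: 68.22
eef_pos: [571.0, 298.3, 58.5]
tool_rot: [-3.141, -0.0, -0.001]
contact_force: [-1.0, 0.4, -0.8]
grip_width: 0.75
grip_force: 45.7
```

>>> drive_tool:
  rows: "1 0 0 0 0;1 0 0 0 0;1 0 0 0 0;1 0 0 -0.1 0;1 0 0 -0.3 0;1 0.02 0.2 -0.3 0;1 0.05 0.4 -0.3 0;1 0.1 0.5 -0.3 0"

```text
t: 69.22
eef_pos: [600.9, 143.5, 148.4]
tool_rot: [3.14, -0.006, 0.0]
contact_force: [0.2, 1.0, 0.1]
grip_width: 0.998
grip_force: 0.0
```

```bash
python3 - <<'E'
from h import *
rep([((568.5,299.5),78),((600.3,151),58)])
E
```

```text
69.225 [600.9 143.5 148.4] 0.9983766098682603
top 78 0  
top 58 68 [601.8 150.8] 57.1
side 78 251 [569.  299.2] 77.0
side 58 185 [599.3 151.8] 57.3
```

>>> drive_tool:
  rows: "1 0 -0.025 0 0;1 0 -0.025 0.1 0;1 0 -0.025 0.18 0;1 0 -0.025 0.18 0;1 0 -0.025 0.18 0"

```text
t: 69.95
eef_pos: [601.0, 157.1, 94.7]
tool_rot: [-3.141, -0.003, -0.001]
contact_force: [-0.6, -0.3, 0.9]
grip_width: 1.002
grip_force: 0.0
```

>>> drive_tool:
  rows: "1 -0.001 0.019 0 0;1 -0.001 0.019 0.1 0;1 -0.001 0.019 0.193 0;1 -0.001 0.019 0.193 0;-1 -0.001 0.019 0.193 0;-1 -0.001 0.019 0.193 0;-1 -0.001 0.019 0.193 0;-1 -0.001 0.019 0.193 0"

```text
t: 70.95
eef_pos: [601.8, 149.9, 38.1]
tool_rot: [-3.141, 0.0, -0.004]
contact_force: [-1.2, -0.2, 6.4]
grip_width: 0.75
grip_force: 43.9
```

>>> drive_tool:
  rows: "-1 0 0 -0.2 0;-1 0 0 -0.4 0;-1 0 -0.1 -0.43 0;-1 -0.05 -0.25 -0.43 0;-1 -0.1 -0.4 -0.43 0;-1 -0.107 -0.493 -0.43 0;-1 -0.107 -0.493 -0.43 0;-1 -0.107 -0.493 -0.43 0"

```text
t: 71.95
eef_pos: [568.8, 296.4, 165.5]
tool_rot: [3.141, -0.002, 0.001]
contact_force: [0.2, -0.9, -2.3]
grip_width: 0.744
grip_force: 45.9
```

```bash
python3 - <<'E'
from h import *
z=telemetry.state()['eef_pos'][2]
im,X=heldfit(z+20.5)
st=telemetry.state(); print(st['eef_pos'],st['grip_width'])
E
```

```text
71.95 [568.8 296.4 165.5]
186.01792082782143 [50 52 40 54 43 45 43 46 44 66 30  7  7  5  5  5  3  8  7]
142 [566.4 297.7]
206 [567.7 298.9]
[568.92643417 295.94454099 165.45951413] 0.7482574594481485
```

>>> drive_tool:
  rows: "-1 0.006 -0.007 0.05 0;-1 0.006 -0.007 0.15 0;-1 0.006 -0.007 0.22 0;-1 0.006 -0.007 0.26 0;-1 0.006 -0.007 0.28 0;-1 0.006 -0.007 0.288 0;-1 0.006 -0.007 0.288 0;-1 0.006 -0.007 0.288 0"

```text
t: 73.0
eef_pos: [570.4, 299.9, 79.2]
tool_rot: [-3.141, -0.0, -0.001]
contact_force: [0.1, -0.7, -0.6]
grip_width: 0.749
grip_force: 45.9
```

>>> drive_tool:
  rows: "1 0 0 0 0;1 0 0 0 0;1 0 0 0 0;1 0 0 -0.1 0;1 0 0 -0.25 0;1 -0.2 -0.05 -0.25 -0.05;1 -0.4 -0.15 -0.25 -0.1;1 -0.55 -0.25 -0.25 -0.167"

```text
t: 74.0
eef_pos: [403.2, 375.3, 154.0]
tool_rot: [-3.041, -0.788, -0.001]
contact_force: [0.8, 0.5, 0.2]
grip_width: 1.001
grip_force: 0.0
```

>>> drive_tool:
  rows: "0.9 0 0 0 -0.06;0.9 0 0 0 -0.06;0.9 0 0 0 -0.06"

```text
t: 74.38
eef_pos: [406.1, 374.1, 153.6]
tool_rot: [2.959, 1.055, 0.001]
contact_force: [1.1, -0.8, -0.4]
grip_width: 0.951
grip_force: 0.0
```

```bash
python3 - <<'E'
from h import *
rep([((568.5,299.5),98),((341,411),58)]); print(telemetry.state()['tool_rot'])
E
```

```text
74.375 [406.1 374.1 153.6] 0.9512415054706705
top 98 113 [570.7 299.4] 97.3
top 58 123 [342.4 410.5] 57.2
side 98 248 [568.5 300.4] 97.1
side 58 352 [339.9 412. ] 57.2
[2.95812490e+00 1.05662286e+00 2.84527425e-04]
```

>>> drive_tool:
  rows: "0.9 -0.05 -0.15 0 0;0.9 -0.089 -0.233 0 0;0.9 -0.089 -0.233 0.1 0;0.9 -0.089 -0.233 0.195 0;0.9 -0.089 -0.233 0.195 0;0.9 -0.089 -0.233 0.195 0"

```text
t: 75.22
eef_pos: [340.7, 412.0, 95.9]
tool_rot: [-2.957, -1.061, -0.001]
contact_force: [-0.7, -0.2, -0.0]
grip_width: 0.95
grip_force: 0.0
```

>>> drive_tool:
  rows: "0.9 0 0 0.1 0;0.9 0 0 0.197 0;0.9 0 0 0.197 0;-1 0 0 0.197 0;-1 0 0 0.197 0;-1 0 0 0.197 0;-1 0 0 0.197 0;-1 0 0 0.197 0"

```text
t: 76.22
eef_pos: [341.1, 412.6, 38.1]
tool_rot: [-2.955, -1.062, -0.004]
contact_force: [-1.2, -2.1, 7.0]
grip_width: 0.764
grip_force: 43.5
```

>>> drive_tool:
  rows: "-1 0 0 -0.2 0;-1 0 0 -0.4 0;-1 0.05 0.1 -0.48 0;-1 0.15 0.3 -0.48 0;-1 0.25 0.5 -0.48 0;-1 0.35 0.7 -0.48 0;-1 0.353 0.769 -0.48 0;-1 0.353 0.769 -0.48 0"

```text
t: 77.22
eef_pos: [571.6, 297.6, 181.1]
tool_rot: [2.958, 1.053, 0.003]
contact_force: [0.4, 0.3, -1.8]
grip_width: 0.763
grip_force: 46.0
```

>>> drive_tool:
  rows: "-1 0 0 0 0;-1 0 0 0 0"

```text
t: 77.47
eef_pos: [567.3, 302.8, 180.4]
tool_rot: [-2.954, -1.066, 0.0]
contact_force: [-0.1, -0.1, -1.7]
grip_width: 0.76
grip_force: 46.0
```

```bash
python3 - <<'E'
from h import *
z=telemetry.state()['eef_pos'][2]
im,X=heldfit(z+20.5)
st=telemetry.state(); print(st['eef_pos'],st['grip_width'])
E
```

```text
77.475 [567.3 302.8 180.4]
200.8846134625951 [41 51 33 48 45 28 52 45 46 86 20  5  4  5  2  7  4  3  3]
157 [565. 304.]
170 [564.5 304.3]
[567.37674572 302.6582229  180.30589025] 0.7625811225332556
```

>>> drive_tool:
  rows: "-1 0 0.017 0.05 0;-1 0 0.017 0.15 0;-1 0 0.017 0.21 0;-1 0 0.017 0.245 0;-1 0 0.017 0.262 0;-1 0 0.017 0.27 0;-1 0 0.017 0.27 0;-1 0 0.017 0.27 0"

```text
t: 78.53
eef_pos: [571.9, 297.6, 99.5]
tool_rot: [-2.956, -1.063, -0.001]
contact_force: [-1.5, 1.2, -1.5]
grip_width: 0.759
grip_force: 46.1
```

>>> drive_tool:
  rows: "1 0 0 0 0;1 0 0 0 0;1 0 0 0 0;1 0 0 -0.1 0;1 0 0 -0.25 0;1 0 0 -0.25 0;0.5 0 0 -0.25 0.055;0 -0.15 -0.25 -0.25 0.11"

```text
t: 79.53
eef_pos: [516.0, 315.3, 173.5]
tool_rot: [3.097, 0.519, 0.005]
contact_force: [-0.4, 1.7, 0.8]
grip_width: 0.604
grip_force: 0.0
```

```bash
python3 - <<'E'
from h import *
im,X=rep([((568.5,299.5),118)]); print(telemetry.state()['tool_rot'])
for n in('top','side'):
    I,d,X=cloud(n); g=I.astype(int)
    h=cv2.cvtColor(I,cv2.COLOR_RGB2HSV); m=(h[...,0]>12)&(h[...,0]<34)&(h[...,1]>80)&(h[...,2]>80)
    for c in((382,440),(345,484)):
        P=X[m&(np.hypot(X[...,0]-c[0],X[...,1]-c[1])<28)]+BIAS[n]; P=P[P[:,2]>2]
        if len(P)<8: print(n,'none');continue
        C=np.cov(P[P[:,2]>15][:,:2].T); w,v=np.linalg.eigh(C)
        print(n,c,len(P),P.mean(0).round(1),P.max(0).round(1),P.min(0).round(1),'long dir',np.degrees(np.arctan2(v[1,1],v[0,1])).round(0),np.sqrt(w).round(1))
T=cv2.resize(cloud('top')[0][270:320,75:125],(400,400),interpolation=cv2.INTER_CUBIC);S=cv2.resize(I[340:420,210:290],(400,400),interpolation=cv2.INTER_CUBIC)
save(np.hstack([T,S]),'c11.png')
E
```

```text
79.525 [516.  315.3 173.5] 0.6042456842618974
top 118 87 [570.8 298.2] 117.6
side 118 242 [568.3 299.3] 116.9
[-3.09293149 -0.54372559  0.01162106]
top (382, 440) 42 [380.2 440.1  14.3] [390.6 451.5  23.7] [368.2 431.    2.1] long dir 139.0 [3.5 4.5]
top none
side (382, 440) 109 [379.1 443.1  15.5] [391.2 450.5  22.7] [370.9 430.4   3.4] long dir 133.0 [3.4 5.2]
side none
```

View pics/c11.png

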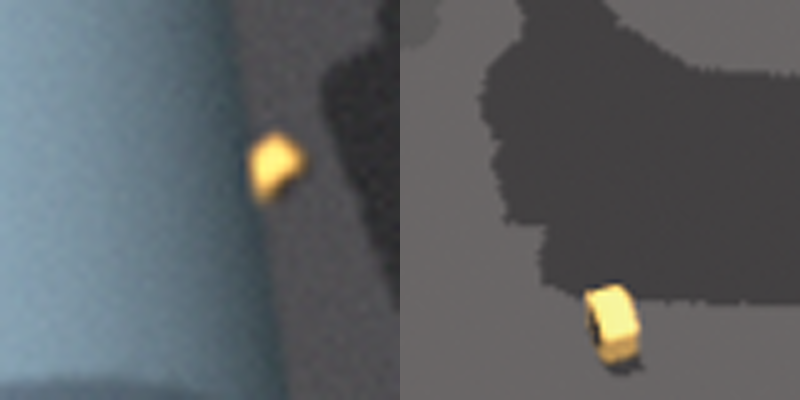

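The stack is rebuilt (rim at 117, centred). Nut A stands on edge at about (380,441), hole axis about 45°, so I'll turn the gripper to pinch its two faces.

```bash
python3 -c "
from h import *
s=telemetry.state();print(s['joint_positions'].round(2),s['eef_pos'],s['tool_rot'])"
```

```text
[-0.76  0.53  0.18  1.73 -0.11  0.9  -1.76] [512.7942494  318.07291676 173.67779495] [ 3.09406945e+00  5.41126658e-01 -9.53051793e-05]
```

>>> drive_tool:
  rows: "0 -0.05 -0.15 0 0.06;0 -0.15 -0.3 0 0.12;0 -0.284 -0.548 0 0.18;0 -0.284 -0.548 0 0.24;0 -0.284 -0.548 0 0.3;0 -0.284 -0.548 0.1 0.36;0 -0.284 -0.548 0.2 0.36;0 -0.284 -0.548 0.3 0.36"

```text
t: 80.78
eef_pos: [378.5, 443.9, 82.9]
tool_rot: [2.902, -1.203, 0.004]
contact_force: [0.4, 0.4, 0.2]
grip_width: 0.496
grip_force: 0.0
```

>>> drive_tool:
  rows: "0 0 0 0 0;0 0 0 0 0"

```text
t: 81.03
eef_pos: [378.6, 444.2, 85.0]
tool_rot: [-2.9, 1.204, -0.001]
contact_force: [0.4, 0.4, 0.7]
grip_width: 0.497
grip_force: 0.0
```

```bash
cat >> h.py <<'E'
def nutc(c,r=28):
    s=telemetry.state();yaw=np.degrees(2*np.arctan2(s['tool_rot'][1],s['tool_rot'][0])); print(s['t'],s['eef_pos'].round(1),'yaw',round(yaw if abs(yaw)<180 else yaw-360*np.sign(yaw),1),'j7',round(s['joint_positions'][6],2))
    for n in('top','side'):
        I,d,X=cloud(n); h=cv2.cvtColor(I,cv2.COLOR_RGB2HSV); m=(h[...,0]>12)&(h[...,0]<34)&(h[...,1]>80)&(h[...,2]>60)
        P=X[m&(np.hypot(X[...,0]-c[0],X[...,1]-c[1])<r)]+BIAS[n]; P=P[P[:,2]>2]
        if len(P)<8: print(n,'none');continue
        Q=P[P[:,2]>15]; w,v=np.linalg.eigh(np.cov(Q[:,:2].T)) if len(Q)>5 else (np.zeros(2),np.eye(2))
        print(n,len(P),'mid',((P.max(0)+P.min(0))/2).round(1),'top mean',Q.mean(0).round(1),'zmax',P[:,2].max().round(1),'long',np.degrees(np.arctan2(v[1,1],v[0,1])).round(0),np.sqrt(w).round(1))
E
python3 - <<'E'
from h import *
nutc((380,441))
nutc((345,484.5))
E
```

```text
81.025 [378.6 444.2  85. ] yaw -45.1 j7 -2.71
top 42 mid [380.6 441.6  12.5] top mean [380.6 440.9  18.4] zmax 22.1 long 140.0 [3.7 5.6]
side 111 mid [380.8 441.6  13.2] top mean [380.  441.8  18.4] zmax 23.5 long 141.0 [3.5 5.2]
81.125 [378.3 444.6  85.4] yaw -45.1 j7 -2.71
top none
side none
```

Joint 7 is at -2.71, near its limit, so I'll back off 5° (this also matches the nut better) and pinch.

>>> drive_tool:
  rows: "0 0.012 0.002 0.05 -0.028;0 0.012 0.002 0.15 -0.028;0 0.012 0.002 0.24 -0.028;0 0.012 0.002 0.263 -0.028;0 0.012 0.002 0.263 -0.028;-1 0.012 0.002 0.263 -0.028;-1 0.012 0.002 0.263 -0.028;-1 0.012 0.002 0.263 -0.028"
  newtons: 30

```text
t: 82.22
eef_pos: [379.7, 441.8, 6.0]
tool_rot: [-2.951, 1.074, -0.0]
contact_force: [-1.4, 0.0, 6.5]
grip_width: 0.116
grip_force: 33.8
```

>>> drive_tool:
  rows: "-1 0 0 0 0;-1 0 0 -0.2 0;-1 0 0 -0.4 0;-1 0 0 -0.53 0;-1 0 0 -0.53 -0.06;-1 0 0 -0.53 -0.12;-1 0 0 -0.53 -0.18;-1 0 0 -0.53 -0.222"

```text
t: 83.22
eef_pos: [379.1, 440.9, 164.2]
tool_rot: [-3.141, -0.006, 0.0]
contact_force: [0.3, -0.5, -1.3]
grip_width: 0.118
grip_force: 33.0
```

```bash
python3 - <<'E'
from h import *
s=telemetry.state();print(s['grip_width'],s['grip_force'])
nutc((380,441))
rep([((569,299),118)],('side',))
E
```

```text
0.11805001368026082 33.04145157337189
83.225 [379.1 440.9 164.2] yaw 0.2 j7 -2.11
top none
side 12 mid [371.1 435.8 169.6] top mean [371.3 435.9 170. ] zmax 175.8 long 54.0 [0.5 0.8]
83.325 [379.2 441.  164.3] 0.11590858588361284
side 118 255 [568.5 299.6] 117.2
```

Nut A is held. I'll carry it over the stack, dropping it from above the rim with only a small opening this time.

>>> drive_tool:
  rows: "-1 0.12 0.1 0 0;-1 0.25 0.2 0 0;-1 0.4 0.3 0 0;-1 0.55 0.4 0 0;-1 0.635 0.473 0 0;-1 0.635 0.473 0 0;-1 0.635 0.473 0 0;-1 0.635 0.473 0 0"

```text
t: 84.38
eef_pos: [568.4, 300.7, 163.8]
tool_rot: [-3.141, -0.001, 0.002]
contact_force: [0.4, 0.6, 0.7]
grip_width: 0.118
grip_force: 33.0
```

>>> drive_tool:
  rows: "-1 0.004 0.005 0.06 0;-1 0.004 0.005 0.12 0;-1 0.004 0.005 0.12 0;-1 0.004 0.005 0.12 0;-0.6 0.004 0.005 0.12 0;-0.6 0.004 0.005 0.12 0;-0.6 0.004 0.005 0.12 0;-0.6 0.004 0.005 0 0"

```text
t: 85.38
eef_pos: [568.8, 297.0, 162.1]
tool_rot: [3.139, -0.001, -0.007]
contact_force: [0.2, 0.7, 0.6]
grip_width: 0.201
grip_force: 0.0
```

>>> drive_tool:
  rows: "-0.6 0 0 -0.1 0;-0.4 0 0.2 -0.1 0;-0.2 0 0.4 -0.1 0;0 0 0.5 -0.1 0;0 0 0.5 -0.1 0"

```text
t: 86.0
eef_pos: [570.9, 144.1, 194.6]
tool_rot: [3.141, -0.01, 0.001]
contact_force: [0.5, 0.3, -0.4]
grip_width: 0.5
grip_force: 0.0
```

```bash
python3 - <<'E'
from h import *
rep([((569,299),118)])
brass('top',(569,299),40,55,110)
nutc((345,484.5))
E
```

```text
86.0 [570.9 144.1 194.6] 0.4996706148207822
top 118 0  
side 118 251 [568.6 299.4] 117.1
top (569, 299) 0 
86.15 [570.6 149.2 194.1] yaw 0.1 j7 -1.53
top none
side none
```

>>> drive_tool:
  rows: "0 -0.2 0.15 0 0;0 -0.4 0.3 0 0;0 -0.5 0.35 0 0;0 -0.5 0.35 0 0;0 -0.5 0.35 0 0"

```text
t: 86.88
eef_pos: [421.6, 43.9, 194.5]
tool_rot: [-3.141, -0.001, -0.003]
contact_force: [1.0, 0.4, 0.3]
grip_width: 0.499
grip_force: 0.0
```

```bash
python3 - <<'E'
from h import *
rep([((569,299),118)],('top',))
brass('top',(569,299),40,55,110)
nutc((345,484.5))
nuts('top')
E
```

```text
86.875 [421.6  43.9 194.5] 0.4988959557561962
top 118 111 [570.9 298.2] 117.2
top (569, 299) 35 [572.7 296.7  78.9]
86.975 [422.1  43.8 194.4] yaw 0.1 j7 -1.5
top 48 mid [343.5 488.7  13.7] top mean [344.  486.4  18.6] zmax 25.2 long 124.0 [4.  4.6]
side none
top nut? [155. 219.] 35 [572.6 296.4  79.3] [17.4 10.2 26.7] 87.6
top nut? [ 92. 304.] 57 [346.2 484.1  15.2] [19.2 20.  19.5] 24.0
```

Nut A is in the pot. For nut B I'll use the half-turned yaw (+140°) to stay clear of the joint 7 limit.

>>> drive_tool:
  rows: "0 0 -0.2 0 -0.055;0 0 -0.4 0 -0.11;0 0 -0.6 0 -0.165;0 0 -0.8 0 -0.22;0 0 -0.95 0 -0.275;0 0 -1 0 -0.33;0 0 -1 0 -0.385;0 0 -1 0 -0.44"

```text
t: 88.12
eef_pos: [420.9, 343.3, 193.6]
tool_rot: [2.415, 2.009, -0.001]
contact_force: [-0.5, -0.4, 0.4]
grip_width: 0.495
grip_force: 0.0
```

>>> drive_tool:
  rows: "0 0 0 0 -0.055;0 0 0 0 -0.11;0 0 0 0 -0.165;0 0 0 0 -0.22;0 0 0 0 -0.275;0 0 0 0 -0.335;0 0 0 0 -0.335;0 0 0 0 -0.335"

```text
t: 89.12
eef_pos: [420.9, 342.8, 193.8]
tool_rot: [-1.094, -2.945, 0.0]
contact_force: [0.0, 0.2, 0.1]
grip_width: 0.502
grip_force: 0.0
```

```bash
python3 - <<'E'
from h import *
nutc((345,485))
E
```

```text
89.125 [420.9 342.8 193.8] yaw 139.2 j7 0.15
top 48 mid [344.9 488.   12.8] top mean [344.4 485.2  19.3] zmax 23.5 long 144.0 [3.7 4.8]
side none
```

>>> drive_tool:
  rows: "0 0.2 0.08 0 0;0 0.4 0.15 0 0;0 0.505 0.197 0.1 0;0 0.505 0.197 0.25 0;0 0.505 0.197 0.38 0;0 0.505 0.197 0.41 0;0 0.505 0.197 0.41 0;0 0.505 0.197 0.41 0"

```text
t: 90.22
eef_pos: [345.0, 487.2, 72.9]
tool_rot: [1.089, 2.946, 0.005]
contact_force: [0.4, -0.4, -0.2]
grip_width: 0.501
grip_force: 0.0
```

>>> drive_tool:
  rows: "0 0 0 0.1 0;0 0 0 0.2 0;0 0 0 0.223 0;0 0 0 0.223 0;-1 0 0 0.223 0;-1 0 0 0.223 0;-1 0 0 0.223 0;-1 0 0 0.223 0"
  newtons: 30

```text
t: 91.22
eef_pos: [344.7, 486.9, 5.4]
tool_rot: [1.089, 2.947, 0.003]
contact_force: [0.1, -0.9, 6.9]
grip_width: 0.115
grip_force: 33.9
```

>>> drive_tool:
  rows: "-1 0 0 0 0;-1 0 0 -0.2 0;-1 0 0 -0.4 0;-1 0 0 -0.53 0;-1 -0.1 -0.05 -0.53 0;-1 -0.3 -0.05 -0.53 0;-1 -0.5 -0.05 -0.53 0;-1 -0.7 -0.05 -0.53 0"

```text
t: 92.22
eef_pos: [495.2, 337.0, 163.6]
tool_rot: [1.088, 2.947, 0.001]
contact_force: [1.3, -0.2, 0.6]
grip_width: 0.116
grip_force: 33.1
```

>>> drive_tool:
  rows: "-1 -0.15 0.03 0 0;-1 -0.271 0.066 0 0;-1 -0.271 0.066 0 0;-1 -0.271 0.066 0 0;-1 -0.271 0.066 0 0"

```text
t: 92.85
eef_pos: [567.2, 301.6, 163.2]
tool_rot: [-1.085, -2.947, -0.0]
contact_force: [-0.7, 0.1, 0.1]
grip_width: 0.113
grip_force: 33.1
```

```bash
python3 - <<'E'
from h import *
rep([((569,299),118)],('side',))
E
```

```text
92.85 [567.2 301.6 163.2] 0.1127203225107661
side 118 247 [568.5 299.3] 117.2
```

>>> drive_tool:
  rows: "-1 -0.012 -0.001 0.06 0;-1 -0.012 -0.001 0.117 0;-1 -0.012 -0.001 0.117 0;-1 -0.012 -0.001 0.117 0;-0.6 -0.012 -0.001 0.117 0;-0.6 -0.012 -0.001 0.117 0;-0.6 -0.012 -0.001 0.117 0;-0.6 -0.012 -0.001 0 0"

```text
t: 93.9
eef_pos: [569.2, 296.8, 161.1]
tool_rot: [-1.087, -2.944, 0.007]
contact_force: [0.3, 0.0, 0.4]
grip_width: 0.2
grip_force: 0.0
```

>>> drive_tool:
  rows: "-0.6 0 0 -0.1 0.055;-0.4 0.1 -0.2 -0.1 0.11;-0.2 0.2 -0.4 -0.1 0.165;0 0.3 -0.6 -0.1 0.22;0 0.4 -0.8 -0.1 0.275;0 0.4 -0.8 -0.1 0.33;0 0.4 -0.8 -0.1 0.385;0 0.4 -0.8 -0.1 0.44"

```text
t: 94.9
eef_pos: [323.8, 193.6, 193.6]
tool_rot: [-2.721, -1.569, -0.002]
contact_force: [0.2, 0.7, 0.4]
grip_width: 0.505
grip_force: 0.0
```

```bash
python3 - <<'E'
from h import *
im,X=rep([((569,299),118)])
nutc((569,299),34)
for n in('top','side'):
    I,d,Y=cloud(n)
    g=I.astype(int); red=(g[...,0]>g[...,1]+70)&(g[...,0]>g[...,2]+70)
    Z=Y.copy();Z[~red]=np.nan
    P=near(Z,(617,-290),60,33,48)+BIAS[n];print(n,'knob',len(P),P.mean(0).round(1) if len(P) else '')
    P=near(Y,(617,-290),45,7,13)+BIAS[n];print(len(P),((P.max(0)+P.min(0))/2).round(1) if len(P) else '')
E
```

```text
94.9 [323.8 193.6 193.6] 0.5049231377002258
top 118 119 [570.9 298. ] 117.0
side 118 256 [568.7 299.4] 116.9
95.0 [324.  193.6 193.5] yaw 60.2 j7 -1.1
top 68 mid [566.7 304.4  82.1] top mean [566.1 299.3  84.4] zmax 96.9 long 166.0 [ 4.1 10.6]
side none
top knob 40 [ 615.8 -290.6   39.3]
228 [ 616.8 -291.9   10.3]
side knob 31 [ 616.1 -288.2   39. ]
176 [ 618.3 -292.3   10.5]
```

Both nuts are in the pot. Now the lid, knob at about (616.5,-290).

>>> drive_tool:
  rows: "0 -0.05 0.2 0 0.055;0 -0.1 0.4 0 0.11;0 -0.18 0.6 0 0.165;0 -0.268 0.8 0 0.22;0 -0.268 0.83 0 0.275;0 -0.268 0.83 0 0.334;0 -0.268 0.83 0 0.334;0 -0.268 0.83 0 0.334"

```text
t: 96.2
eef_pos: [500.0, 0.4, 193.1]
tool_rot: [-3.141, -0.011, 0.001]
contact_force: [-0.7, -0.1, 0.4]
grip_width: 0.502
grip_force: 0.0
```

>>> drive_tool:
  rows: "0 0.08 0.2 0 0;0 0.15 0.4 0 0;0 0.23 0.6 0.05 0;0 0.31 0.8 0.1 0;0 0.39 0.95 0.2 0;0 0.39 0.967 0.3 0;0 0.39 0.967 0.3 0;0 0.39 0.967 0.3 0"

```text
t: 97.2
eef_pos: [618.4, -288.8, 104.2]
tool_rot: [-3.141, -0.007, -0.002]
contact_force: [0.7, 0.4, -0.1]
grip_width: 0.502
grip_force: 0.0
```

```bash
python3 - <<'E'
from h import *
s=telemetry.state();print(s['t'],s['eef_pos'],s['tool_rot'])
I,d,Y=cloud('side'); g=I.astype(int); red=(g[...,0]>g[...,1]+70)&(g[...,0]>g[...,2]+70)
Z=Y.copy();Z[~red]=np.nan
P=near(Z,(617,-290),70,33,48)+BIAS['side'];print('knob',len(P),P.mean(0).round(1) if len(P) else '')
E
```

```text
97.2 [ 618.42844507 -288.84602499  104.2095937 ] [-3.14113593e+00 -7.21394963e-03 -1.56360807e-03]
knob 34 [ 615.4 -287.    39.1]
```

>>> drive_tool:
  rows: "0 -0.005 0.004 0.1 0;0 -0.005 0.004 0.22 0;0 -0.005 0.004 0.296 0;0 -0.005 0.004 0.296 0;-1 -0.005 0.004 0.296 0;-1 -0.005 0.004 0.296 0;-1 -0.005 0.004 0.296 0;-1 -0.005 0.004 0.296 0"
  newtons: 50

```text
t: 98.25
eef_pos: [617.7, -291.7, 16.4]
tool_rot: [3.14, 0.004, 0.004]
contact_force: [-0.4, 1.4, 7.2]
grip_width: 0.239
grip_force: 49.3
```

>>> drive_tool:
  rows: "-1 0 0 0 0;-1 0 0 -0.2 0;-1 0 0 -0.4 0;-1 -0.05 -0.05 -0.56 0;-1 -0.1 -0.25 -0.56 0;-1 -0.15 -0.45 -0.56 0;-1 -0.16 -0.65 -0.56 0;-1 -0.16 -0.85 -0.56 0"

```text
t: 99.25
eef_pos: [567.3, -34.2, 183.0]
tool_rot: [-3.141, -0.003, -0.001]
contact_force: [1.8, 1.5, -0.8]
grip_width: 0.236
grip_force: 49.3
```

>>> drive_tool:
  rows: "-1 0 -0.2 0 0;-1 0 -0.4 0 0;-1 0 -0.6 0 0;-1 0 -0.8 0 0;-1 0 -0.95 0 0;-1 0 -1 0 0;-1 0 -1 0 0;-1 0 -1 0 0"

```text
t: 100.25
eef_pos: [567.6, 261.3, 182.7]
tool_rot: [3.14, -0.001, 0.0]
contact_force: [0.0, -1.2, -1.6]
grip_width: 0.238
grip_force: 49.3
```

>>> drive_tool:
  rows: "-1 0.008 -0.1 0 0;-1 0.008 -0.11 0 0;-1 0.008 -0.11 0 0;-1 0.008 -0.11 0 0"

```text
t: 100.75
eef_pos: [569.8, 295.0, 182.5]
tool_rot: [3.141, -0.0, 0.0]
contact_force: [1.0, -0.8, -1.6]
grip_width: 0.233
grip_force: 49.3
```

```bash
python3 - <<'E'
from h import *
s=telemetry.state();e=s['eef_pos'];print(s['t'],e,s['tool_rot'])
rep([((569,299),118)],('side',))
I,d,Y=cloud('side'); g=I.astype(int); m=(g.min(-1)>100)&(np.ptp(g,axis=-1)<35)
Z=Y.copy();Z[~m]=np.nan
P=near(Z,e,50,e[2]-30,e[2]+4); print(np.histogram(P[:,2]-e[2],bins=np.arange(-30,6,3)))
T=P[(P[:,2]>e[2]-10)&(P[:,2]<e[2]-2)]; print(len(T),T[:,:2].min(0).round(1),T[:,:2].max(0).round(1))
# plane fit of flange top
F=P[abs(P[:,2]-np.median(P[:,2]))<4]; A=np.c_[F[:,:2]-e[:2],np.ones(len(F))]; print('plane',np.linalg.lstsq(A,F[:,2]-e[2],rcond=None)[0].round(3))
h=cv2.convexHull(F[:,:2].astype(np.float32)).reshape(-1,2); print('flange circ',circ(h,35).round(1),circ(h).round(1))
E
```

```text
100.75 [569.78167159 294.97232518 182.51495219] [ 3.14079680e+00 -1.63176737e-04  6.81290468e-05]
100.75 [569.8 295.  182.5] 0.23325554923324696
side 118 256 [568.6 299.5] 116.9
(array([  0,   0,   0,   0,   0,   1,  75, 423,  13,   0,   9]), array([-30, -27, -24, -21, -18, -15, -12,  -9,  -6,  -3,   0,   3]))
488 [533.2 260.3] [603.8 330.3]
plane [ 2.000e-03 -9.000e-03 -7.886e+00]
flange circ [568.9 295.9] [568.9 295.8  35.1]
```

Lid held level, offset 3.6 mm in y. Correcting and lowering it.

>>> drive_tool:
  rows: "-1 -0.001 -0.012 0 0;-1 -0.001 -0.012 0.06 0;-1 -0.001 -0.012 0.12 0;-1 -0.001 -0.012 0.15 0;-1 -0.001 -0.012 0.16 0;-1 -0.001 -0.012 0.168 0;-1 -0.001 -0.012 0.173 0;-1 -0.001 -0.012 0.173 0"

```text
t: 101.85
eef_pos: [569.3, 300.6, 130.7]
tool_rot: [-3.141, -0.004, -0.001]
contact_force: [-0.0, 0.2, -1.1]
grip_width: 0.237
grip_force: 49.3
```

```bash
cat >> h.py <<'E'
def lidst(names=('side',)):
    s=telemetry.state();e=s['eef_pos'];print(s['t'],e.round(1),s['contact_force'].round(1))
    for n in names:
        I,d,Y=cloud(n); g=I.astype(int); m=(g.min(-1)>100)&(np.ptp(g,axis=-1)<35)
        Z=Y.copy();Z[~m]=np.nan; P=near(Z,(569.5,299),45,117.5,135)
        if len(P)<30: print(n,'few');continue
        F=P[abs(P[:,2]-np.percentile(P[:,2],70))<3]
        A=np.c_[F[:,:2]-[569,299],np.ones(len(F))]; print(n,len(F),'plane',np.linalg.lstsq(A,F[:,2],rcond=None)[0].round(3))
        h=cv2.convexHull(F[:,:2].astype(np.float32)).reshape(-1,2); print('flange',circ(h,35).round(1),circ(h).round(1))
        C=near(Y,(569.5,299),60,88,112); C=C[np.hypot(*(C[:,:2]-[569.5,299]).T)>29]; print('collar',len(C),circ(C,33).round(1))
E
python3 -c "
from h import *
lidst()"
```

```text
101.85 [569.3 300.6 130.7] [-0.   0.2 -1.1]
side 489 plane [0.00000e+00 2.00000e-03 1.22827e+02]
flange [568.5 301.2] [568.5 301.1  35.1]
collar 362 [536.5 346.8]
```

>>> drive_tool:
  rows: "-1 0 0.005 0 0;-1 0 0.005 0.004 0;-1 0 0.005 0.008 0;-1 0 0.005 0.008 0"

```text
t: 102.4
eef_pos: [569.6, 299.1, 128.6]
tool_rot: [-3.141, -0.003, -0.001]
contact_force: [-0.2, -0.7, 5.1]
grip_width: 0.236
grip_force: 49.6
```

>>> drive_tool:
  rows: "-0.2 0 0 0 0;-0.2 0 0 0 0;-0.1 0 0 0 0;-0.1 0 0 -0.05 0;-0.1 0 0 -0.15 0;-0.1 0 0 -0.3 0;0 0 0 -0.4 0;0 0 0 -0.4 0"

```text
t: 103.4
eef_pos: [570.9, 299.4, 251.8]
tool_rot: [-3.139, -0.003, -0.008]
contact_force: [-0.3, 0.1, -0.6]
grip_width: 0.503
grip_force: 0.0
```

>>> drive_tool:
  rows: "0 -0.2 0.2 0 0;0 -0.4 0.4 0 0;0 -0.4 0.6 0 0;0 -0.4 0.7 0 0;0 -0.4 0.7 0 0"

```text
t: 104.02
eef_pos: [448.1, 84.3, 248.0]
tool_rot: [-3.141, 0.008, 0.002]
contact_force: [0.5, 1.6, -0.2]
grip_width: 0.499
grip_force: 0.0
```

```bash
python3 - <<'E'
from h import *
lidst(('side','top'))
for n in('side','top'):
    I,d,Y=cloud(n)
    for zl,zh in((42,54),(62,75),(82,95),(101,112)):
        P=near(Y,(569.5,299),42,zl,zh)+BIAS[n]; P=P[np.hypot(*(P[:,:2]-[569.5,299]).T)>30]; print(n,zl,len(P),circ(P,33).round(1) if len(P)>20 else '')
nuts('top')
E
```

```text
104.025 [448.1  84.3 248. ] [ 0.5  1.6 -0.2]
side 541 plane [-1.00000e-02  2.00000e-03  1.21619e+02]
flange [568.8 299.4] [568.8 299.4  35.1]
collar 369 [536.7 347.3]
top 255 plane [4.00000e-03 1.00000e-02 1.21595e+02]
flange [570.7 298.4] [570.9 298.8  34.3]
collar 4 [554.  275.2]
side 42 162 [536.3 346.3]
side 62 156 [537.3 344.3]
side 82 177 [536. 345.]
side 101 145 [536.7 343.4]
top 42 0 
top 62 3 
top 82 1 
top 101 2
```

```bash
python3 - <<'E'
from h import *
I,d,Y=cloud('side')
for zl,zh in((42,54),(62,75),(82,95),(101,112)):
    P=near(Y,(568.5,300),40,zl,zh); P=P[np.hypot(*(P[:,:2]-[568.5,300]).T)>30]
    print(zl,len(P),least_squares(lambda p:np.hypot(P[:,0]-p[0],P[:,1]-p[1])-33,[568.5,300],loss='soft_l1').x.round(1))
nuts('top');nuts('side')
E
```

```text
42 160 [568.6 299. ]
62 136 [569.5 298.2]
82 185 [569.2 299.2]
101 143 [569.4 298.3]
side nut? [174. 247.] 29 [739.6 144.4  26.1] [24.3 28.   6.1] 29.7
side nut? [159. 250.] 9 [760.1 173.2  26.5] [ 7.6 16.9  2.9] 27.8
side nut? [141. 265.] 13 [762.3 236.6  25.8] [32.2 10.1  4.4] 26.9
side nut? [153. 265.] 20 [739.7 223.4  25.2] [ 9.3 22.7  6.8] 27.6
```

All the pots are centred within about 1 mm, and the lid is level at 121.6 mm. No loose nuts remain (the "side" hits are the cork block). Handing in.

```bash
python3 -c "
from h import *
print(job.sign_off())"
```

```text
the job is handed in; nothing more can be done
None
```

The job is handed in at about 104 s: the three grey pots I found are nested in the blue one, both nuts I found are in the top pot, and the lid is seated level; sign-off returned no verdict. The stack toppled once partway, so I stood the pots up again and rebuilt it at about (569, 299).

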